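Find the heavier slug on the click-release balance

ROBOT

A 6-joint arm with a two-finger parallel gripper is mounted at the origin on the work surface. World frame = base frame: x ahead of the robot, y to its left, z up, the work surface at z = 0. Lengths are in m, angles in degrees, forces in N, time in s.
With the tool pointing down it reaches from about 0.275 to 1 m from the base axis. Payload 8.4 kg.
Tool frame: the origin (TCP) lies between the finger pads; the fingertips stand 17 mm ahead of it and the grasp point (between the pads) lies 2 mm behind it; z points along the fingers, y is the direction in which the jaws open and shut (so a half turn about z gives the same grasp; the last joint's range is limited). The gripper opens to 85 mm and grips with 20 to 120 N. Pads are 22 mm wide; open, the fingers measure 114 mm over their backs; the gripper's body (76 mm by 85 mm) begins 54 mm behind the grasp point. The pads swing forward as they close: fully open they stand 13 mm farther back than shut.
Start: joints at [-65.856, 20.225, 93.587, -0, 66.188, -0.138], TCP at [0.257, -0.57, 0.21] pointing down, gripper open.
Joint ranges: [-150.9, 150.9], [-52.94, 120.26], [3.33, 152.33], [-74.26, 254.26], [0, 154.13], [-172.89, 172.89]. Speed limits (degrees/s): [127.2, 127.2, 159.86, 180, 180, 180].

INTERFACE

Orientations are given as a 3x3 rotation matrix whose columns are the frame's x, y, z axes.
In Python, from rig import * gives the robot as it stands.
- The arm moves only by the shell command python3 -m crank 'ROWS' [FORCE]. ROWS is JSON, one flat list of numbers, 7 for each row, row after row: the turn, a rotation vector about the tool's x, y, z as a fraction of full scale, then the shift along the tool's x, y, z as a fraction of full scale, then the gripper's target within -1 to 1 (shut at 1, half-way at 0, fully open at -1). A call has exactly 8 rows; each row is the pose to reach, as a shift and turn from the pose commanded when the call began, along the tool's axes at that moment, turning the shorter way round; what a row does not reach only later rows make up. Full scale, the value 1, is 0.5 m for a shift and 360 degrees for a turn. A row lasts 1/10 s, in which the tool goes at most 50 mm and 8.59 degrees, less where a joint would pass 70% of its speed; a pose out of reach is approached as far as the arm can. A call with a number of a shift or a turn outside -1 to 1 is refused whole. A call with a gripper value outside its range is refused whole. The fingers move at their own pace and stop on an object; FORCE is the grip in N (left out, the last holds). Time passes only in rows, so rows that repeat a pose let the fingers close, or fill a call up. It gives the time, the measured TCP pose, the force and the opening at its end, in the units of the state.
- read_state(): the state, without advancing time (a new reading comes with each control period).
- capture(name): name is "scene" or "top" or "wrist"; returns a dict with "img" (480x640x3 uint8, red, green, blue), "intrinsics" (3x3 intrinsics, pixels), "R" (3x3) and "t" (3): a world point X has camera coordinates R X + t; the wrist camera has in their place "T_tool_cam" (4x4, takes a point from camera to tool coordinates, whose origin is the TCP and whose axes are the flange's). Camera axes: x right, y down, z forward; pixel columns grow to the right and rows downward; lengths in m; the calibration is good to about 2 mm. A picture is of the moment at which its call begins: read the wrist's pose just before it. There is no depth.
- job_done(): hands the job in, once; it reports no verdict.
The state is a dict: "time": time; "joint_positions": joint angles; "qd": joint speeds; "tau": joint torques, N m; "tcp_pos": TCP position; "tcp_rot": TCP orientation; "force": force on the tool from outside, world axes, zero at the start; "ft_torque": the same for the moment, N m; "finger_gap": finger opening in m.
Only numpy, scipy, OpenCV 4.12 (cv2) and the standard library are available. Lean on these libraries where they do the work, as an engineer would, in place of code of your own. Each camera call takes 0.05 s, during which the arm holds its last target.

TASK

With the beam still locked, stand one brass slug in each pan of the balance, then turn the black release dial exactly four clicks clockwise, never further, so that the beam is freed and one side drops. Take the slug that dropped and stand it in the green tray, leaving the lighter one standing in its pan throughout and the dial at four clicks. Do not shift or knock over the jar, spool, ear cup, brass pot or bottle.

Things in the scene. Friction and masses are not known exactly. Their poses are not given: they have to be found in the camera images.
- dial (a joint): Black bar-shaped dial on the balance's base, between the balance beam and the dial's free (robot) side; vertical axis. Value in rad, 0 = home (beam locked, a stop just behind it), grows clockwise seen from above. It clicks every 20 degrees (0.349 rad): detent torque about 0.12 N m, and when let go it snaps to the nearest click. It can turn 6 clicks. It always starts at home.
- dial_grip (a point): Point on the dial's axis, 57 mm above the table, at the height to grip. The dial's bar is 42 mm long (along this point's x axis), 14 mm wide (y), and rises from 33 to 67 mm above the table; a white line on top points to -x of the point (outwards from the beam when at home). Turns with the dial. Below the bar is a 44 mm disc with its top 33 mm above the table.
- balance: Grey beam balance, fixed to the table; origin on the table under the beam's pivot, x axis from the dial to the beam, y axis along the beam to its left pan. Base plate 220 x 260 x 15 mm, from -135 to +85 mm in x; dial axis at x = -85 mm. The beam's centre is held between two cheeks that rise 87 mm. It never moves during the work.
- beam (a joint): Tilt of the balance beam, rad: 0 level, positive when the left pan (pan_left) is down. The beam is held level at dial 0; every click of the dial lowers the cradle under it and lets it tilt 0.04 rad more to either side (about 0.15 rad at four clicks), slowly (damped). It drops to the heavier side.
- pan_left (a point): Centre of the inner floor of the left steel pan (79 mm above the table when level; rides on the beam, 85 mm from its pivot). Shallow round dish, inside diameter 50 mm, rim 3 mm above its floor, 56 mm over all.
- pan_right (a point): The same for the right pan, 170 mm from the left one.
- slug_a_center (a point): Centre of one of the two brass slugs, half-way up. Upright cylinder, diameter 24 mm, 36 mm tall, about 70 to 150 g. Both slugs look alike; their weights differ by at least a quarter.
- slug_b_center (a point): Centre of the other brass slug, same size and looks.
- tray_in (a point): Centre of the inner floor (4 mm above the table) of the green open tray, fixed to the table: 100 mm (x) x 90 mm (y) outside, walls 4 mm thick and 16 mm high over the table.
- jar: Bystander: small amber jar with white cap, diameter 28 mm, 42 mm tall, about 52 mm from one slug, on any side; origin under its centre.
- spool: Bystander: red plastic spool, diameter 32 mm, 30 mm tall, about 52 mm from the other slug, on any side; origin under its centre.
- earcup: Bystander: brown headset ear cup, diameter 76 mm, 36 mm tall; origin under its centre.
- brass_pot: Bystander: brass pot, diameter 64 mm, 36 mm tall, behind the balance; origin under its centre.
- bottle: Bystander: clear bottle with green cap, diameter 44 mm, 110 mm tall, behind the balance; origin under its centre.
Things that resemble listed ones, but are neither listed nor needed, are in the scene too. Leave any turquoise look-alike of the part that bears slug_b_center alone.

How it is judged (in metres and radians):
On the way, in this order (a step that is already met when the one before it is completed fails the run):
1. a slug stands at rest in each pan while the dial is still at home (((distance between slug_a_center and pan_left below 0.026 m and distance between slug_b_center and pan_right below 0.026 m) or (distance between slug_a_center and pan_right below 0.026 m and distance between slug_b_center and pan_left below 0.026 m)) and value of joint dial below 0.139626 rad and linear speed of each of slug_a, slug_b below 0.03 m/s and angle between each of slug_a_center, slug_b_center's own z axis and vertical below 0.2 rad), for 0.2 s.
2. the dial is at four clicks, with a slug still in each pan and the beam dropped to one side (((distance between slug_a_center and pan_left below 0.026 m and distance between slug_b_center and pan_right below 0.026 m) or (distance between slug_a_center and pan_right below 0.026 m and distance between slug_b_center and pan_left below 0.026 m)) and value of joint dial between 1.27409 and 1.51844 rad and (value of joint beam above 0.11 rad or value of joint beam below -0.11 rad)), for 0.3 s.
3. the slug that dropped is lifted off, so that the beam swings over through level under the weight of the other, with no finger on the beam (((distance between slug_a_center and pan_left below 0.026 m or distance between slug_a_center and pan_right below 0.026 m) or (distance between slug_b_center and pan_left below 0.026 m or distance between slug_b_center and pan_right below 0.026 m)) and contact force between the fingers and beam below 0.1 N and value of joint dial between 1.27409 and 1.51844 rad and value of joint beam between -0.07 and 0.07 rad), for 0.02 s.
At the end, for the whole second after the job is handed in: The slug that dropped stands upright (0.2 rad) and still on the floor inside the green tray; the lighter one stands still in its pan (centre within 26 mm of the pan floor's centre, tilt under 0.35 rad); the dial rests at its fourth click (within 0.35 of a click) ((((x of slug_a_center in the frame of tray_in between -0.046 and 0.046 m and y of slug_a_center in the frame of tray_in between -0.041 and 0.041 m and height (world z) of slug_a_center below 0.026 m) and angle between slug_a_center's own z axis and vertical below 0.2 rad and (distance between slug_b_center and pan_left below 0.026 m or distance between slug_b_center and pan_right below 0.026 m) and angle between slug_b_center's own z axis and vertical below 0.35 rad) or ((x of slug_b_center in the frame of tray_in between -0.046 and 0.046 m and y of slug_b_center in the frame of tray_in between -0.041 and 0.041 m and height (world z) of slug_b_center below 0.026 m) and angle between slug_b_center's own z axis and vertical below 0.2 rad and (distance between slug_a_center and pan_left below 0.026 m or distance between slug_a_center and pan_right below 0.026 m) and angle between slug_a_center's own z axis and vertical below 0.35 rad)) and linear speed of slug_a below 0.02 m/s and linear speed of slug_b below 0.03 m/s and value of joint dial between 1.27409 and 1.51844 rad); the robot touches nothing.
It fails at once if the dial is turned past four clicks (more than 4.6 clicks) (value of joint dial above 1.6057 rad).
It fails at once if with the beam freed (dial past three clicks), both slugs are off the pans at once (value of joint dial above 1.0472 rad and (distance between slug_a_center and pan_left above 0.032 m and distance between slug_a_center and pan_right above 0.032 m) and (distance between slug_b_center and pan_left above 0.032 m and distance between slug_b_center and pan_right above 0.032 m)).
It fails at once if one of the other things is shifted more than 25 mm (distance of any of earcup, jar, spool, brass_pot, bottle from where it was at the start of the episode above 0.025 m).
It fails at once if an upright bystander is knocked over (angle between any of earcup, jar, spool, brass_pot, bottle's own z axis and vertical above 0.6 rad).
It also fails if it takes over 72 s, if anything falls off the work surface, if the arm or the gripper's body presses on something with over 40 N, if the wrist force passes 120 N, or if a joint passes its speed limit or range.

## Working session

There is one attempt and no reset: what is moved stays moved. The work goes in short steps, Python scripts to look and compute and a shell command to move; the robot and the scene stay as the last step left them, time stands still between calls to the robot, and variables do not carry over. Pictures are saved under pics/ and viewed, and the job is handed in when it is done.

```bash
ls; mkdir -p pics; python3 - <<'E'
from rig import *
import cv2,numpy as np
s=read_state();print(s)
for n in ["scene","top","wrist"]:
    c=capture(n);cv2.imwrite(f"pics/{n}0.png",c["img"][:,:,::-1])
    print(n,{k:np.round(v,4).tolist() for k,v in c.items() if k!="img"})
E
```

```text
pics
{'time': 0.0, 'joint_positions': array([-6.58574607e+01,  2.02633253e+01,  9.36300446e+01,  3.41458743e-04,
        6.61863408e+01, -1.36805980e-01]), 'qd': array([ 0.06702427,  0.06081185, -0.05225351,  0.04995398, -0.03416028,
       -0.00451136]), 'tau': array([-1.41817949e-03, -6.05264139e+01, -3.42062867e+01,  4.52296274e-05,
        9.60450416e-03, -1.91656738e-06]), 'tcp_pos': array([ 0.2567924 , -0.56925276,  0.20914532]), 'tcp_rot': array([[ 9.11552559e-01,  4.11183188e-01, -5.64042293e-04],
       [ 4.11183574e-01, -9.11551672e-01,  1.27175517e-03],
       [ 8.77065089e-06, -1.39119661e-03, -9.99999032e-01]]), 'force': array([ 0.61990653, -0.17795327,  1.18993799]), 'ft_torque': array([0.0017342 , 0.01517988, 0.03010342]), 'finger_gap': 0.08561512900291837}
scene {'intrinsics': [[494.1499, 0.0, 319.7888], [0.0, 494.1499, 239.342], [0.0, 0.0, 1.0]], 'R': [[-0.1274, 0.9918, 0.01], [0.5178, 0.0751, -0.8522], [-0.846, -0.1033, -0.5231]], 't': [0.0617, -0.2283, 1.4463]}
top {'intrinsics': [[570.5155, 0.0, 319.7788], [0.0, 570.5155, 244.693], [0.0, 0.0, 1.0]], 'R': [[0.0226, -0.9997, 0.0011], [-0.9941, -0.0226, -0.106], [0.106, 0.0013, -0.9944]], 't': [-0.0191, 0.5873, 1.346]}
wrist {'intrinsics': [[342.412, 0.0, 320.8593], [0.0, 342.412, 238.6705], [0.0, 0.0, 1.0]], 'T_tool_cam': [[-0.0005, -0.9512, -0.3085, 0.0798], [1.0, -0.0005, -0.0001, 0.0002], [-0.0001, -0.3085, 0.9512, -0.1649], [0.0, 0.0, 0.0, 1.0]]}
```

View pics/scene0.png

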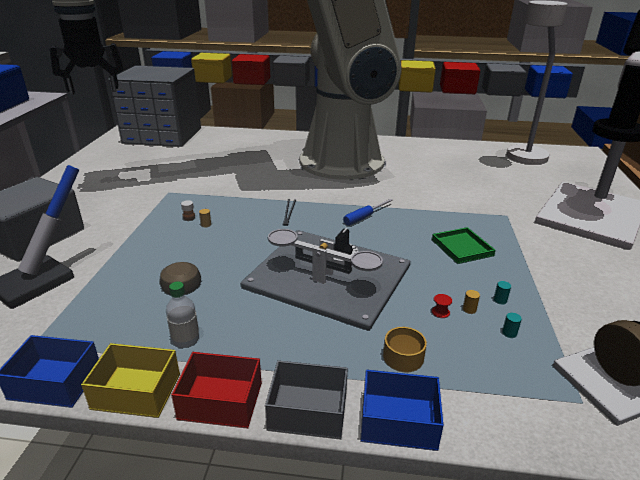

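View pics/top0.png

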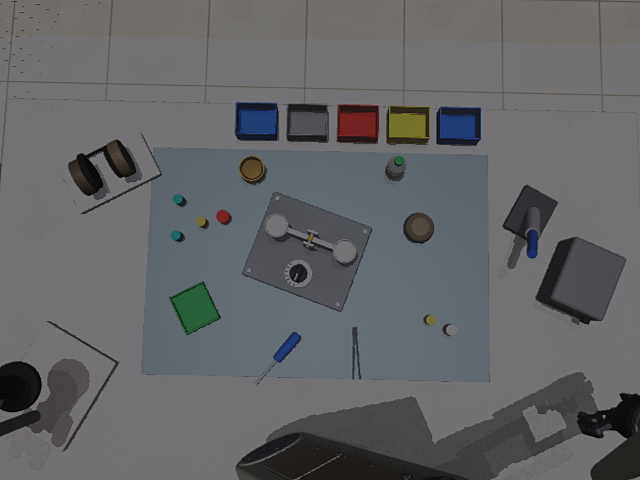

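View pics/wrist0.png

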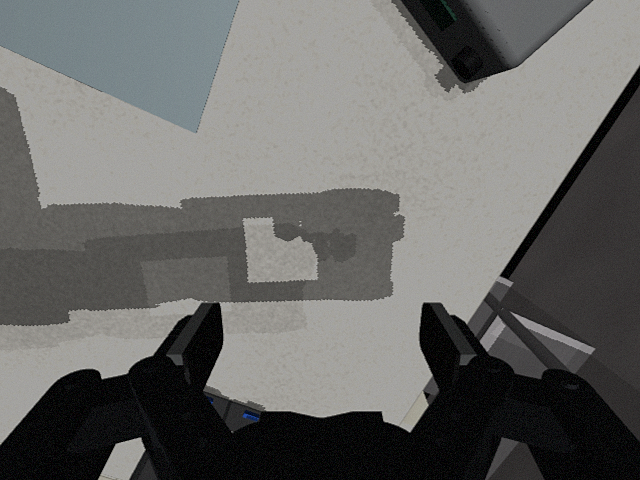

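The top view shows slugs at about (202,223), beside the red spool (223,216), and at (430,320), beside the jar (450,329). The balance pivot is near (311,238), the dial near (297,274) and the tray near (195,308). The earcup is at (419,228), the pot at (252,169) and the bottle at (396,168). The turquoise cylinders at (179,200) and (176,236) are the decoys to leave alone. Next I'll measure these points.

```bash
cat > h.py <<'E'
from rig import *
import cv2,numpy as np
np.set_printoptions(precision=4,suppress=True)
def cam(c,s=None):
    if "T_tool_cam" in c:
        T=np.array(c["T_tool_cam"]);R=np.array(s["tcp_rot"]);
        return R@T[:3,:3], R@T[:3,3]+np.array(s["tcp_pos"])
    R=np.array(c["R"]);return R.T,-R.T@np.array(c["t"])
def ray(c,uv,z,s=None):
    R,o=cam(c,s);K=np.array(c["intrinsics"])
    d=R@np.linalg.solve(K,np.array([uv[0],uv[1],1.0]))
    return o+d*(z-o[2])/d[2]
def proj(c,X,s=None):
    R,o=cam(c,s);p=np.array(c["intrinsics"])@(R.T@(np.array(X)-o));return p[:2]/p[2]
def blobs(img,lo,hi,amin=20):
    h=cv2.cvtColor(img,cv2.COLOR_RGB2HSV);m=cv2.inRange(h,lo,hi)
    n,l,st,ce=cv2.connectedComponentsWithStats(m)
    return [(st[i],ce[i],l==i) for i in range(1,n) if st[i][4]>=amin]
def tool(s,dX): return np.array(s["tcp_rot"]).T@np.array(dX)
E
python3 - <<'E'
from h import *
c=capture("top");im=c["img"]
for nm,lo,hi,z in [("yellow",(12,90,90),(32,255,255),.036),("red",(0,120,80),(8,255,255),.03),("green",(50,120,50),(75,255,255),.016),("white",(0,0,150),(180,40,255),.042)]:
    for st,ce,m in blobs(im,lo,hi,15):
        if 140<ce[0]<490 and 150<ce[1]<382: print(nm,st,ce,ray(c,ce,z))
for (x0,y0,x1,y1,n) in [(235,180,380,315,"bal"),(160,185,240,340,"left"),(400,290,480,350,"right")]:
    k=im[y0:y1,x0:x1];f=min(800/k.shape[1],600/k.shape[0]);print(n,f)
    cv2.imwrite(f"pics/t_{n}.png",cv2.convertScaleAbs(cv2.resize(k,None,fx=f,fy=f,interpolation=cv2.INTER_CUBIC)[:,:,::-1],alpha=1.5))
E
```

```text
yellow [244 164  17  14 159] [252.4843 171.0881] [0.7639 0.1624 0.036 ]
yellow [239 170  10  10  15] [242.4    175.3333] [0.7528 0.1866 0.036 ]
yellow [196 217   9   9  67] [200.0896 220.9104] [0.6383 0.2846 0.036 ]
yellow [308 235   5   5  19] [309.8421 237.2105] [0.6047 0.0186 0.036 ]
yellow [426 315  10  10  72] [430.2917 319.5694] [ 0.4145 -0.2719  0.036 ]
red [217 210  12  12 112] [222.4196 215.8304] [0.6529 0.2323 0.03  ]
green [395 156   9   9  61] [398.8361 160.2951] [ 0.8042 -0.197   0.016 ]
green [ 170  282   49   53 1456] [194.4794 307.8475] [0.4292 0.2929 0.016 ]
bal 4.444444444444445
left 3.870967741935484
right 10.0
```

View pics/t_bal.png

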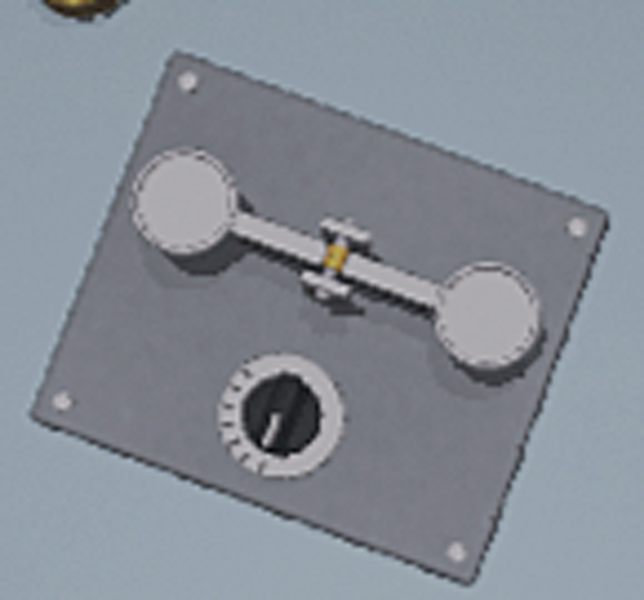

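View pics/t_right.png

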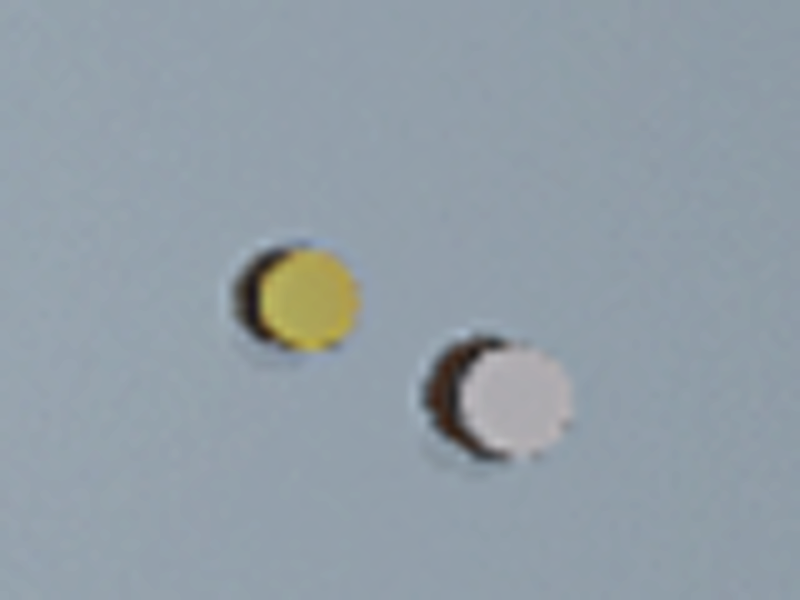

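```bash
python3 - <<'E'
from h import *
c=capture("top");im=c["img"]
f=lambda p:((p[0]+.5)/4.4444-.5+235,(p[1]+.5)/4.4444-.5+180)
L=ray(c,f((185,202)),.082);R=ray(c,f((488,315)),.082)
D=ray(c,f((283,415)),.033)
print("pans",L,R,"dist",np.linalg.norm(L-R),"mid",(L+R)/2)
y=(L-R)[:2];y/=np.linalg.norm(y);x=np.array([y[1],-y[0]])
print("x axis",x,"heading",np.degrees(np.arctan2(x[1],x[0])))
print("dial",D,"expected",(L+R)[:2]/2-.085*x)
cor=[ray(c,f(p),.015) for p in [(176,50),(608,214),(472,582),(33,415)]]
for i in range(4):print("corner",cor[i],np.linalg.norm(cor[i]-cor[i-1]))
ctr=sum(cor)/4;print("ctr->pivot",ctr[:2]+.025*x, "dial",ctr[:2]-.06*x)
print("edge head",np.degrees(np.arctan2(*(cor[0]-cor[3])[1::-1])),np.degrees(np.arctan2(*(cor[1]-cor[2])[1::-1])))
g=[b for b in blobs(im,(50,120,50),(75,255,255),300)][0]
pts=np.argwhere(g[2])[:,::-1].astype(np.float32)
r=cv2.minAreaRect(pts);b=cv2.boxPoints(r);P=[ray(c,p,.01) for p in b]
print("tray",np.array(P),[np.linalg.norm(P[i]-P[i-1]) for i in range(4)],sum(P)/4)
jar=ray(c,(451.1,329.5),.042);print("jar",jar)
# scene check
s=capture("scene")
for nm,X in dict(L=L,R=R,D=D,slA=[.4145,-.2719,.036],slB=[.6383,.2846,.036],tray=[.4292,.2929,.004]).items():print(nm,proj(s,X))
for st,ce,m in blobs(s["img"],(12,90,60),(32,255,255),40):print(st,ce)
E
```

```text
pans [0.6259 0.0968 0.082 ] [ 0.57   -0.0633  0.082 ] dist 0.1695790035813145 mid [0.598  0.0168 0.082 ]
x axis [ 0.944 -0.33 ] heading -19.267410776125814
dial [0.518  0.0442 0.033 ] expected [0.5177 0.0448]
corner [0.7203 0.1097 0.015 ] 0.21662926241611946
corner [ 0.6339 -0.1313  0.015 ] 0.2559783738807902
corner [ 0.4307 -0.0601  0.015 ] 0.21534473287154413
corner [0.5159 0.1815 0.015 ] 0.25619958707344226
ctr->pivot [0.5988 0.0167] dial [0.5186 0.0448]
edge head -19.36593624671395 -19.30582040640974
tray [[0.4515 0.3595 0.01  ]
 [0.4945 0.2789 0.01  ]
 [0.4077 0.231  0.01  ]
 [0.3652 0.3113 0.01  ]] [np.float64(0.09888089748771706), np.float64(0.09139672939071282), np.float64(0.09918681866263235), np.float64(0.09079359919103541)] [0.4297 0.2952 0.01  ]
jar [ 0.3925 -0.3199  0.042 ]
L [364.8424 258.3412]
R [280.9708 235.1944]
D [339.7805 246.9354]
slA [203.3126 210.3755]
slB [471.2447 292.8554]
tray [459.7045 245.2419]
[ 105   28  211   20 1490] [239.2913  39.0322]
[ 415   35  134   21 1703] [468.0951  45.34  ]
[555  40  74  19 558] [593.2599  51.6685]
[286  48  21   5  49] [295.102   50.2041]
[ 191   52   71   37 1062] [213.3164  69.6102]
[462  54  51   7 134] [483.709   57.4478]
[ 399   60   37   32 1027] [416.7303  75.3515]
[200 106  15  20 140] [208.2643 118.1714]
[264 109  32  21 444] [282.723  119.4932]
[406 116   5  20  62] [407.9355 127.2742]
[482 119  50  23 898] [506.1893 130.4209]
[533 122  55  24 872] [557.     134.0195]
[620 153  20  26 214] [630.8738 164.6121]
[199 209  12  18 142] [204.8451 217.0704]
[466 290  14   9  91] [472.4505 293.7912]
[469 299  10  15  82] [473.0244 306.1829]
[ 385  327   42   45 1184] [405.3801 348.1562]
[  81  343   97   75 4546] [131.5829 380.9131]
```

View pics/t_left.png

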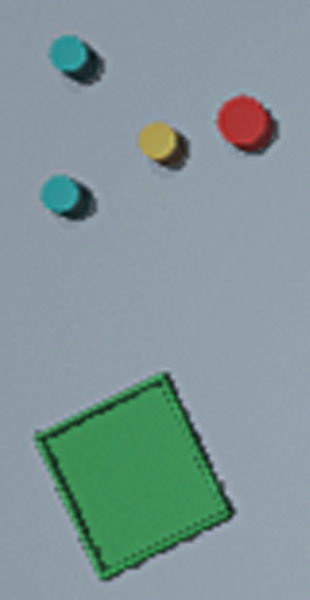

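The pan spacing comes out at 169.6 mm (170 given), the base at 216 x 256 mm and the tray at 99 x 91 mm. The dial agrees with where it should be to within 1 mm, and the scene camera confirms to about 1 px. I'll move above slug A, with the jaws across the line to the jar.

```bash
python3 -m crank '[0,0,-0.114,0.53,-0.412,0.178,-0.4, 0,0,-0.114,0.53,-0.412,0.178,-0.4, 0,0,-0.114,0.53,-0.412,0.178,-0.4, 0,0,-0.114,0.53,-0.412,0.178,-0.4, 0,0,-0.114,0.53,-0.412,0.178,-0.4, 0,0,-0.114,0.53,-0.412,0.178,-0.4, 0,0,-0.114,0.53,-0.412,0.178,-0.4, 0,0,-0.114,0.53,-0.412,0.178,-0.4]' 30
python3 - <<'E'
from h import *
s=read_state();c=capture("wrist");cv2.imwrite("pics/w1.png",c["img"][:,:,::-1])
print(s["time"],s["tcp_pos"],s["tcp_rot"],s["finger_gap"],s["joint_positions"])
for st,ce,m in blobs(c["img"],(12,80,60),(32,255,255),200):print(st,ce,ray(c,ce,.036,s))
print(proj(c,[.4145,-.272,.036],s))
E
```

```text
time: 1.1
tcp_pos: [0.4146, -0.2682, 0.1195]
tcp_rot: [[0.414, 0.91, -0.002], [0.91, -0.414, 0.003], [0.002, -0.003, -1.0]]
force: [-1.7, 0.4, -0.1]
finger_gap: 0.0599
1.1 [ 0.4146 -0.2682  0.1195] [[ 0.4138  0.9104 -0.0018]
 [ 0.9104 -0.4138  0.0026]
 [ 0.0016 -0.0027 -1.    ]] 0.0598568268081518 [-33.12    15.2629 114.0573   0.0842  50.8474  -8.7312]
[310 225  31  30 700] [324.6743 239.3857] [ 0.417 -0.271  0.036]
[322.2312 241.8437]
```

View pics/w1.png

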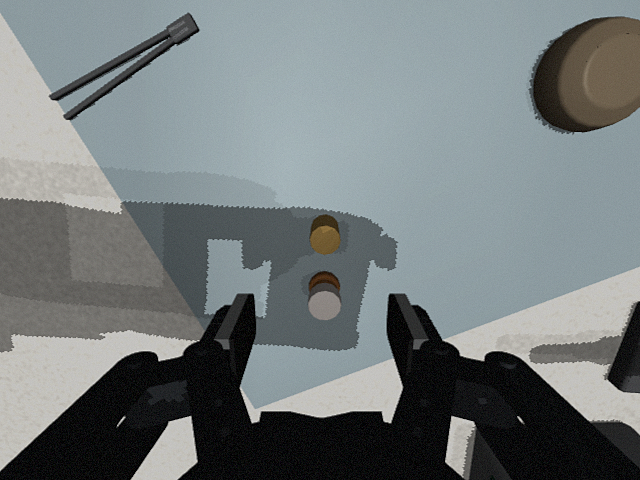

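The wrist view puts the slug top at (325,239), or (0.417,-0.271), within 3 mm of the top view. The jar is behind it at (324,300) and clear of both fingers. Next: descend and grip.

```bash
python3 -m crank '[0,0,0,-0.005,0.005,0.06,-0.4, 0,0,0,-0.005,0.005,0.12,-0.4, 0,0,0,-0.005,0.005,0.17,-0.4, 0,0,0,-0.005,0.005,0.191,-0.4, 0,0,0,-0.005,0.005,0.191,-0.4, 0,0,0,-0.005,0.005,0.191,0.9, 0,0,0,-0.005,0.005,0.191,0.9, 0,0,0,-0.005,0.005,0.191,0.9]' 30
python3 -m crank '[0,0,0,0,0,0,0.9, 0,0,0,0,0,0,0.9, 0,0,0,0,0,0,0.9, 0,0,0,0,0,0,0.9, 0,0,0,0,0,-0.03,0.9, 0,0,0,0,0,-0.1,0.9, 0,0,0,0,0,-0.2,0.9, 0,0,0,0,0,-0.26,0.9]' 30
python3 - <<'E'
from h import *
s=read_state();c=capture("wrist");cv2.imwrite("pics/w2.png",c["img"][:,:,::-1])
print(s["time"],s["tcp_pos"],s["tcp_rot"],s["finger_gap"],s["force"])
E
```

```text
time: 1.95
tcp_pos: [0.4158, -0.2768, 0.0265]
tcp_rot: [[0.418, 0.909, 0.002], [0.909, -0.418, -0.001], [-0.0, 0.002, -1.0]]
force: [0.8, 1.0, -0.1]
finger_gap: 0.0167
time: 2.75
tcp_pos: [0.4158, -0.2768, 0.1583]
tcp_rot: [[0.417, 0.909, 0.002], [0.909, -0.417, -0.001], [-0.0, 0.002, -1.0]]
force: [0.6, 0.4, -0.5]
finger_gap: 0.0044
2.75 [ 0.4158 -0.2768  0.1583] [[ 0.4175  0.9087  0.002 ]
 [ 0.9087 -0.4175 -0.0013]
 [-0.0004  0.0024 -1.    ]] 0.004359798652105448 [ 0.5705  0.3518 -0.5455]
```

View pics/w2.png

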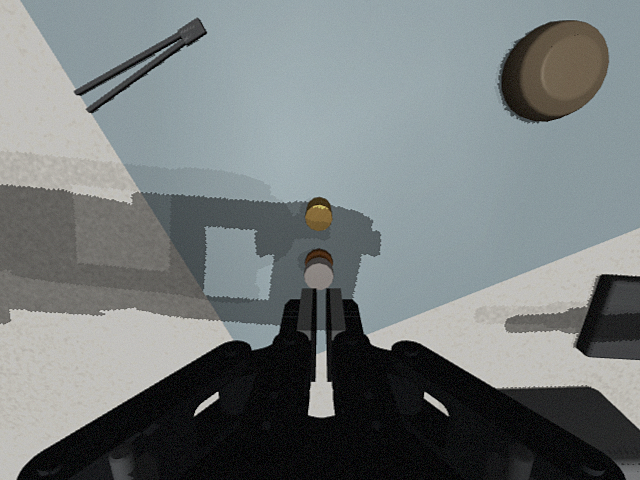

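The grip missed: the gap is down to 4 mm, and the slug still stands at (319,217). I'll check where it is relative to the TCP.

```bash
python3 - <<'E'
from h import *
s=read_state();c=capture("wrist")
print(s["time"],s["tcp_pos"])
for st,ce,m in blobs(c["img"],(12,80,60),(32,255,255),200):print(st,ce,ray(c,ce,.036,s))
print("tcp px",proj(c,s["tcp_pos"],s),"tip",proj(c,s["tcp_pos"]+.017*s["tcp_rot"][:,2],s), "tool under", proj(c,[*s["tcp_pos"][:2],.036],s))
t=capture("top");g=capture("scene")
for st,ce,m in blobs(t["img"],(12,90,90),(32,255,255),15):
    if ce[0]>400 and ce[1]>300:print("top",st,ce,ray(t,ce,.036))
print(proj(t,s["tcp_pos"]),proj(g,s["tcp_pos"]))
k=t["img"][250:400,340:540];cv2.imwrite("pics/t3.png",cv2.resize(k,None,fx=4,fy=4)[:,:,::-1])
k=g["img"][60:260,130:330];cv2.imwrite("pics/s3.png",cv2.resize(k,None,fx=3,fy=3)[:,:,::-1])
E
```

```text
2.8 [ 0.4178 -0.2781  0.1621]
[302 196  27  33 644] [315.0714 213.3183] [ 0.4181 -0.2692  0.036 ]
tcp px [319.7916 285.3807] tip [319.8553 272.4638] tool under [318.971  222.3851]
top [426 316   7   8  36] [428.7222 319.3333] [ 0.4149 -0.2682  0.036 ]
[444.4793 319.5097] [193.1534 157.8479]
```

View pics/t3.png

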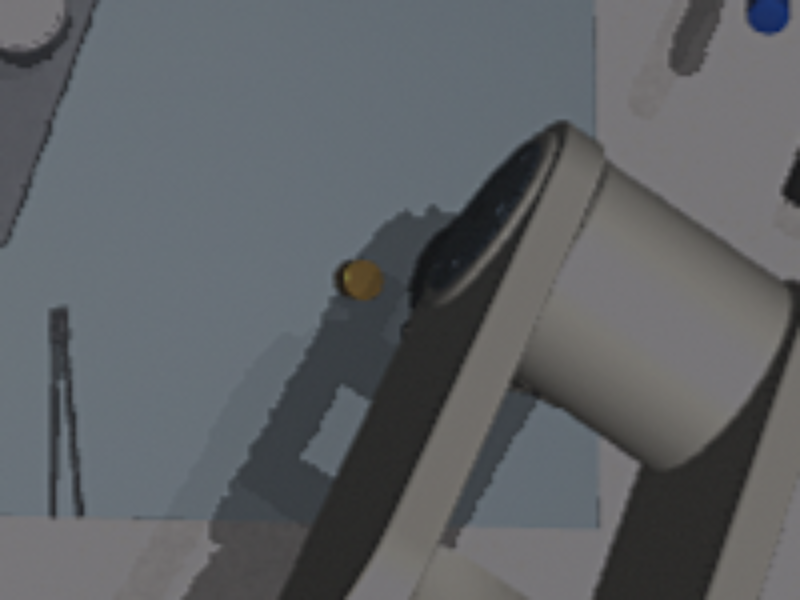

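View pics/s3.png

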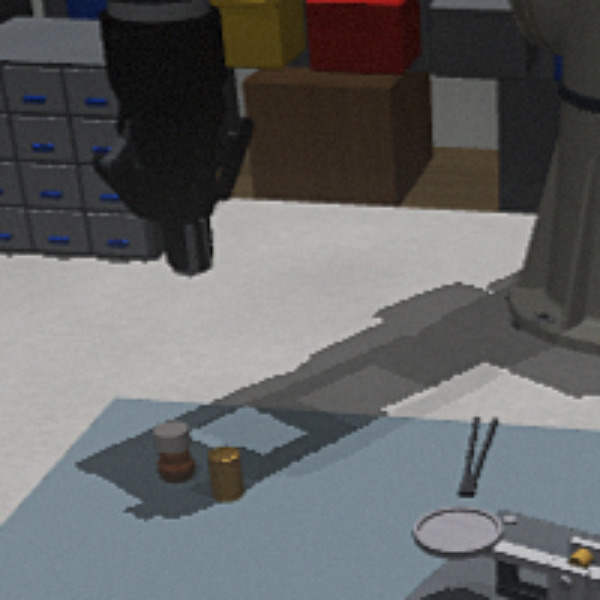

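The gripper in the scene view sits higher than the projected TCP: the fingertips are at (193,150), while the TCP projects to row 158. I'll triangulate the tips.

```bash
python3 - <<'E'
from h import *
s=read_state();c=capture("wrist");g=capture("scene");s2=read_state()
print(s["time"],s["tcp_pos"],s2["tcp_pos"],s["tcp_rot"],s["finger_gap"],s["joint_positions"])
cv2.imwrite("pics/w4.png",cv2.convertScaleAbs(cv2.resize(c["img"][180:420,180:460],None,fx=2.5,fy=2.5)[:,:,::-1],alpha=2.5))
k=g["img"][100:180,150:250];cv2.imwrite("pics/s4.png",cv2.convertScaleAbs(cv2.resize(k,None,fx=7,fy=7)[:,:,::-1],alpha=2.5))
E
```

```text
2.95 [ 0.4153 -0.2764  0.1558] [ 0.4143 -0.2757  0.1542] [[ 0.4175  0.9087  0.0012]
 [ 0.9087 -0.4175 -0.0008]
 [-0.0002  0.0014 -1.    ]] 0.0044656287520137335 [-33.8161  12.6417 111.8972  -0.0007  55.3798  -9.1419]
```

View pics/w4.png

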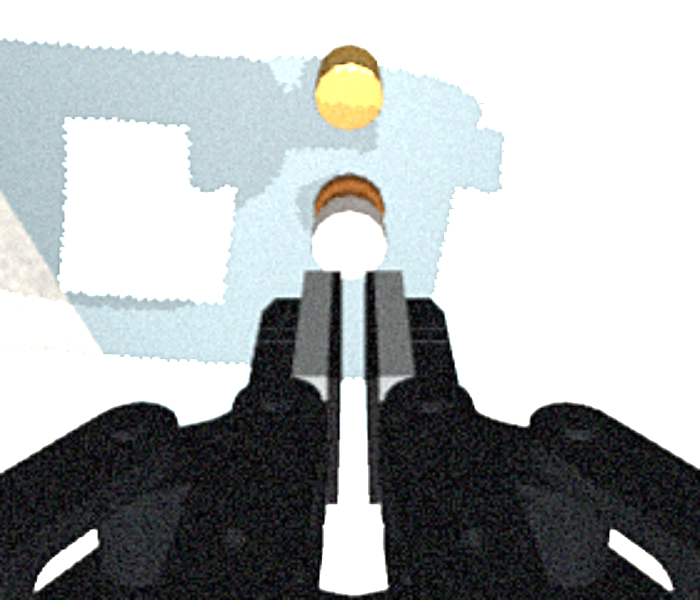

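View pics/s4.png

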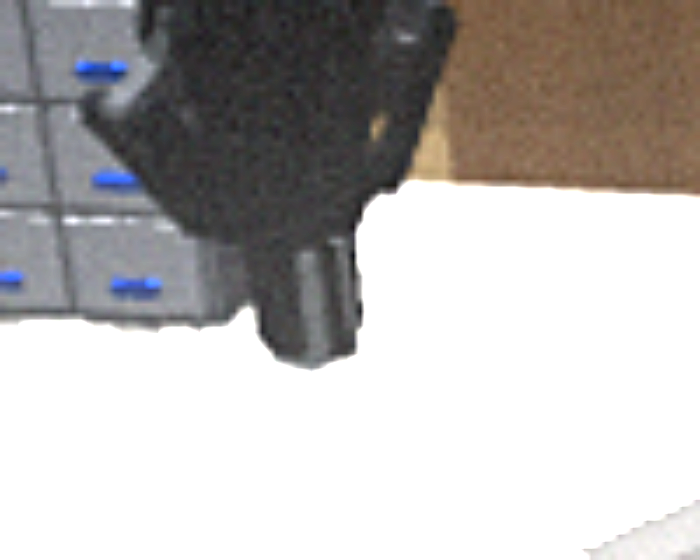

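```bash
python3 - <<'E'
from h import *
s=read_state();c=capture("wrist");g=capture("scene")
R=np.array(s["tcp_rot"]);p=np.array(s["tcp_pos"]);print(p)
for n,q in dict(tcp=[0,0,0],tip=[0,0,.017],H1=[0,0,-.025],H1p=[.011,0,-.025],H2=[-.0205,0,.017],H2p=[-.0095,0,.017],H2m=[-.0315,0,.017]).items():
    X=p+R@q;print(n,"wrist",proj(c,X,s),"scene",proj(g,X))
# two-ray triangulation
Rw,ow=cam(c,s);Rg,og=cam(g)
d1=Rw@np.linalg.solve(c["intrinsics"],[321,288,1.]);d2=Rg@np.linalg.solve(g["intrinsics"],[194.6,152.0,1.])
A=np.stack([d1,-d2],1);k=np.linalg.lstsq(A,og-ow,rcond=None)[0]
a=ow+d1*k[0];b=og+d2*k[1];print("tri",a,b,"tool",R.T@(a-p),R.T@(b-p))
E
```

```text
[ 0.4143 -0.2757  0.1542]
tcp wrist [319.8077 285.3814] scene [195.2541 160.7943]
tip wrist [319.8701 272.4649] scene [196.2394 168.2547]
H1 wrist [319.6927 309.1886] scene [193.7742 149.5885]
H1p wrist [319.6551 287.5213] scene [197.6644 150.664 ]
H2 wrist [319.9176 304.1501] scene [189.2148 166.1574]
H2p wrist [319.8925 287.3969] scene [192.9689 167.2783]
H2m wrist [319.9419 320.3544] scene [185.4952 165.0468]
tri [ 0.4184 -0.2684  0.1744] [ 0.4194 -0.2726  0.176 ] tool [ 0.0084  0.0006 -0.0202] [ 0.005   0.0033 -0.0218]
```

Two views put the closed fingertips about 22 mm behind the reported TCP, not 17 mm ahead. That explains the miss: the tips were at z ≈ 0.048, above the slug's 36 mm. Before going down again I'll take a settled slug measurement.

```bash
python3 -m crank '[0,0,0,0,0,0,-0.4, 0,0,0,0,0,0,-0.4, 0,0,0,0,0,0,-0.4, 0,0,0,0,0,0,-0.4, 0,0,0,0,0,0,-0.4, 0,0,0,0,0,0,-0.4, 0,0,0,0,0,0,-0.4, 0,0,0,0,0,0,-0.4]' 30
python3 - <<'E'
from h import *
s=read_state();c=capture("wrist")
print(s["tcp_pos"],s["finger_gap"],s["force"])
for st,ce,m in blobs(c["img"],(12,80,60),(32,255,255),200):
    print(st,ce,ray(c,ce,.036,s))
    h=cv2.cvtColor(c["img"],cv2.COLOR_RGB2HSV)
k=c["img"][180:320,250:400];cv2.imwrite("pics/w5.png",cv2.convertScaleAbs(cv2.resize(k,None,fx=5,fy=5)[:,:,::-1],alpha=1.5))
E
```

```text
time: 3.95
tcp_pos: [0.4151, -0.2763, 0.1554]
tcp_rot: [[0.418, 0.909, 0.0], [0.909, -0.418, -0.0], [-0.0, 0.0, -1.0]]
force: [0.5, 0.1, 0.3]
finger_gap: 0.0595
[ 0.4151 -0.2763  0.1554] 0.05952469133558491 [0.5443 0.1341 0.2768]
[306 198  28  34 658] [319.7933 216.1368] [ 0.418  -0.2694  0.036 ]
```

View pics/w5.png

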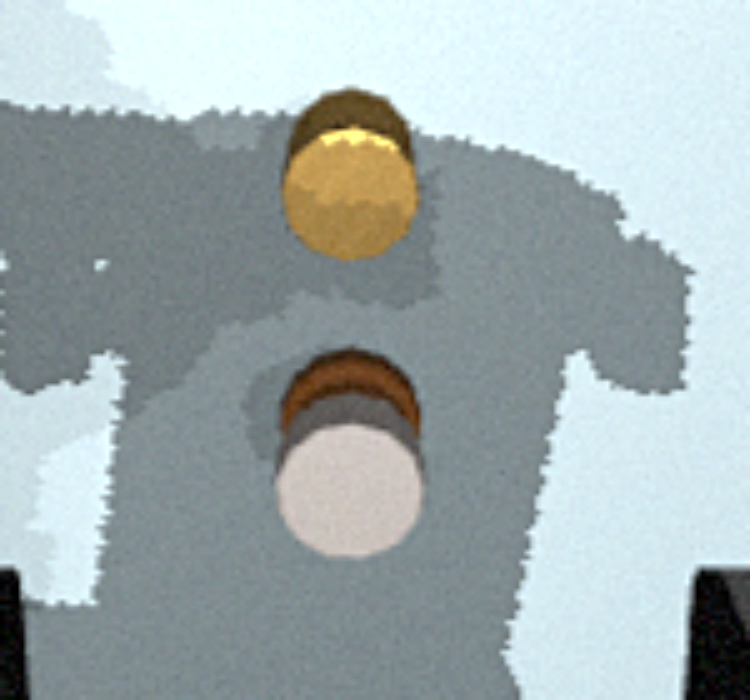

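```bash
python3 -m crank '[0,0,0,0.01,-0.002,0.08,-0.4, 0,0,0,0.01,-0.002,0.16,-0.4, 0,0,0,0.01,-0.002,0.24,-0.4, 0,0,0,0.01,-0.002,0.29,-0.4, 0,0,0,0.01,-0.002,0.29,-0.4, 0,0,0,0.01,-0.002,0.29,-0.4, 0,0,0,0.01,-0.002,0.29,-0.4, 0,0,0,0.01,-0.002,0.29,-0.4]' 30
python3 - <<'E'
from h import *
s=read_state();g=capture("scene");c=capture("wrist")
k=g["img"][150:250,150:270];cv2.imwrite("pics/s6.png",cv2.convertScaleAbs(cv2.resize(k,None,fx=6,fy=6)[:,:,::-1],alpha=2))
cv2.imwrite("pics/w6.png",cv2.convertScaleAbs(c["img"][:,:,::-1],alpha=1.5))
E
```

```text
time: 4.8
tcp_pos: [0.4173, -0.272, 0.0119]
tcp_rot: [[0.418, 0.909, 0.002], [0.909, -0.418, -0.002], [-0.0, 0.003, -1.0]]
force: [-0.2, -0.8, -0.2]
finger_gap: 0.0596
```

View pics/s6.png

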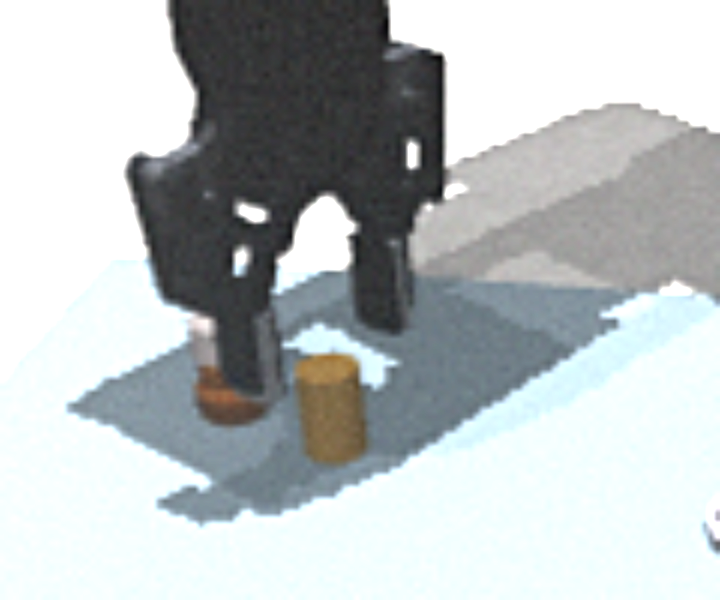

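View pics/w6.png

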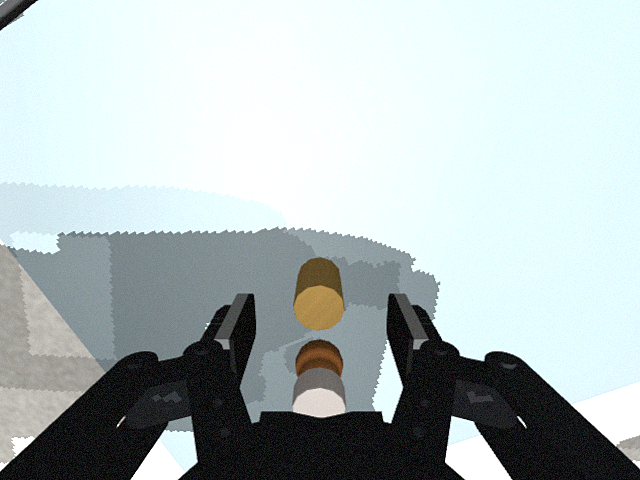

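The tips are now level with the slug's top and centred on it: their midpoint projects to (322,362) in the crop, against the slug top at (328,367). Now down another 23 mm, then grip.

```bash
python3 -m crank '[0,0,0,0,0,0.015,-0.4, 0,0,0,0,0,0.03,-0.4, 0,0,0,0,0,0.046,-0.4, 0,0,0,0,0,0.046,-0.4, 0,0,0,0,0,0.046,0.9, 0,0,0,0,0,0.046,0.9, 0,0,0,0,0,0.046,0.9, 0,0,0,0,0,0.046,0.9]' 30
python3 -m crank '[0,0,0,0,0,0,0.9, 0,0,0,0,0,0,0.9, 0,0,0,0,0,-0.03,0.9, 0,0,0,0,0,-0.1,0.9, 0,0,0,0,0,-0.2,0.9, 0,0,0,0,0,-0.3,0.9, 0,0,0,0,0,-0.3,0.9, 0,0,0,0,0,-0.3,0.9]' 30
python3 - <<'E'
from h import *
g=capture("scene");c=capture("wrist")
k=g["img"][90:250,150:270];cv2.imwrite("pics/s7.png",cv2.convertScaleAbs(cv2.resize(k,None,fx=3.7,fy=3.7)[:,:,::-1],alpha=2))
cv2.imwrite("pics/w7.png",cv2.convertScaleAbs(c["img"][:,:,::-1],alpha=1.5))
E
```

```text
time: 5.7
tcp_pos: [0.4164, -0.2714, -0.0124]
tcp_rot: [[0.418, 0.909, 0.0], [0.909, -0.418, -0.0], [-0.0, 0.0, -1.0]]
force: [-0.8, 0.6, 0.5]
finger_gap: 0.0231
time: 6.5
tcp_pos: [0.4168, -0.2716, 0.1383]
tcp_rot: [[0.418, 0.909, 0.002], [0.909, -0.418, -0.001], [-0.0, 0.003, -1.0]]
force: [-0.8, 0.3, -1.9]
finger_gap: 0.0232
```

View pics/s7.png

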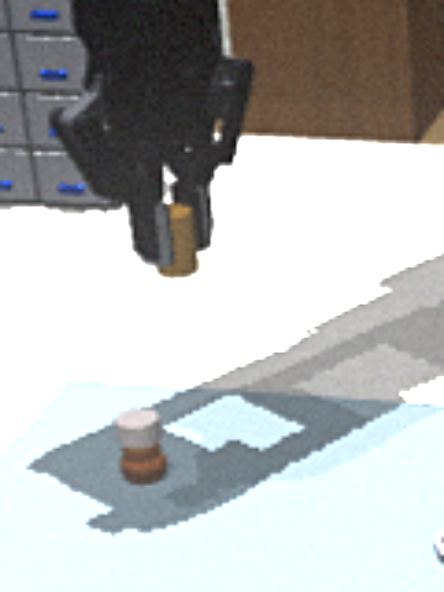

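View pics/w7.png

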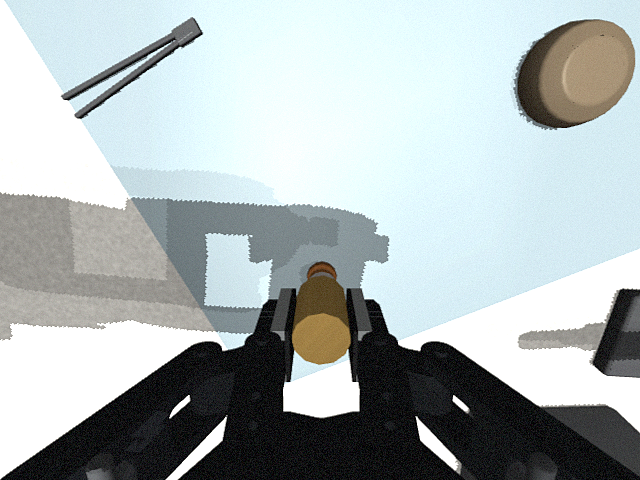

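Slug A is gripped (gap 23.2 mm) and lifted, and the jar has not moved. Now over the right pan.

```bash
python3 -m crank '[0,0,-0.0147,0.08,0.016,0,0.9, 0,0,-0.0147,0.17,0.035,0,0.9, 0,0,-0.0147,0.26,0.054,0,0.9, 0,0,-0.0147,0.35,0.072,0,0.9, 0,0,-0.0147,0.44,0.091,0,0.9, 0,0,-0.0147,0.507,0.105,0,0.9, 0,0,-0.0147,0.507,0.105,0,0.9, 0,0,-0.0147,0.507,0.105,0,0.9]' 30
python3 -m crank '[0,0,0,0,0,0,0.9, 0,0,0,0,0,0,0.9, 0,0,0,0,0,0.03,0.9, 0,0,0,0,0,0.06,0.9, 0,0,0,0,0,0.09,0.9, 0,0,0,0,0,0.11,0.9, 0,0,0,0,0,0.11,0.9, 0,0,0,0,0,0.11,0.9]' 30
python3 - <<'E'
from h import *
s=read_state();print(s["tcp_pos"],s["force"]);g=capture("scene");c=capture("wrist")
k=g["img"][150:310,230:420];cv2.imwrite("pics/s8.png",cv2.convertScaleAbs(cv2.resize(k,None,fx=3.7,fy=3.7)[:,:,::-1],alpha=2))
cv2.imwrite("pics/w8.png",cv2.convertScaleAbs(c["img"][:,:,::-1],alpha=1.5))
E
```

```text
time: 7.4
tcp_pos: [0.5685, -0.0622, 0.1351]
tcp_rot: [[0.33, 0.944, -0.004], [0.944, -0.33, 0.0], [-0.001, -0.004, -1.0]]
force: [-0.5, 0.0, -1.5]
finger_gap: 0.0233
time: 8.2
tcp_pos: [0.5698, -0.0631, 0.0824]
tcp_rot: [[0.332, 0.943, -0.0], [0.943, -0.332, 0.0], [-0.0, -0.0, -1.0]]
force: [0.2, 0.1, -0.9]
finger_gap: 0.0229
[ 0.5698 -0.0631  0.0824] [ 0.2091  0.0608 -0.8754]
```

View pics/s8.png

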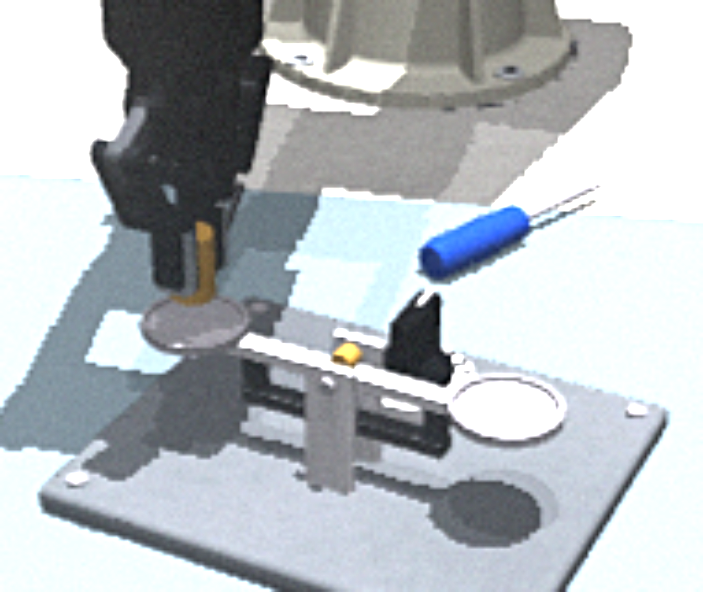

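View pics/w8.png

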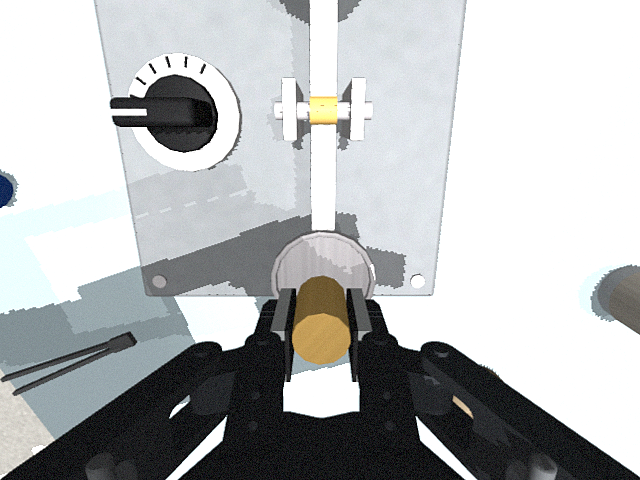

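The slug sits 15 mm above the pan centre, aligned in both views (slug column 321, pan column 322). Lower and release.

```bash
python3 -m crank '[0,0,0,0,0,0.01,0.9, 0,0,0,0,0,0.02,0.9, 0,0,0,0,0,0.027,0.9, 0,0,0,0,0,0.03,0.9, 0,0,0,0,0,0.03,0.9, 0,0,0,0,0,0.03,0.9, 0,0,0,0,0,0.03,0.9, 0,0,0,0,0,0.03,0.9]' 30
python3 -m crank '[0,0,0,0,0,0.001,0.3, 0,0,0,0,0,0.001,0.1, 0,0,0,0,0,0.001,-0.1, 0,0,0,0,0,0.001,-0.1, 0,0,0,0,0,-0.03,-0.1, 0,0,0,0,0,-0.1,-0.1, 0,0,0,0,0,-0.19,-0.1, 0,0,0,0,0,-0.25,-0.1]' 30
python3 - <<'E'
from h import *
s=read_state();print(s["tcp_pos"],s["force"]);g=capture("scene");c=capture("wrist")
k=g["img"][150:310,230:420];cv2.imwrite("pics/s9.png",cv2.convertScaleAbs(cv2.resize(k,None,fx=3.7,fy=3.7)[:,:,::-1],alpha=2))
cv2.imwrite("pics/w9.png",cv2.convertScaleAbs(c["img"][:,:,::-1],alpha=1.5))
E
```

```text
time: 9.1
tcp_pos: [0.5699, -0.0629, 0.0675]
tcp_rot: [[0.332, 0.943, 0.0], [0.943, -0.332, -0.0], [0.0, 0.0, -1.0]]
force: [1.0, 0.4, -2.0]
finger_gap: 0.0227
time: 9.9
tcp_pos: [0.5706, -0.063, 0.1952]
tcp_rot: [[0.332, 0.943, 0.002], [0.943, -0.332, -0.0], [0.001, 0.002, -1.0]]
force: [0.7, 0.0, 0.0]
finger_gap: 0.047
[ 0.5706 -0.063   0.1952] [0.6538 0.0311 0.0125]
```

View pics/s9.png

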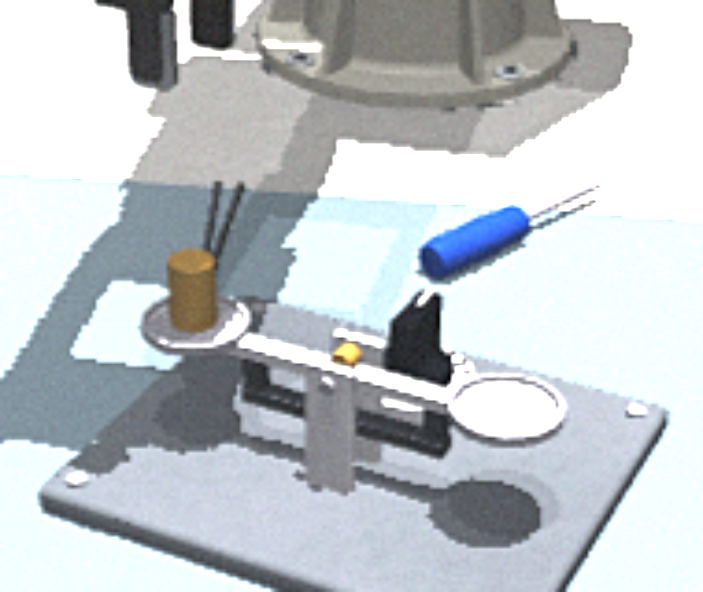

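View pics/w9.png

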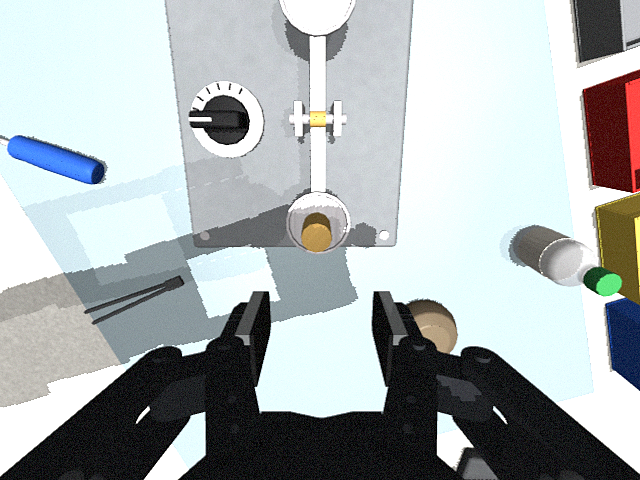

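Slug A stands in the right pan and the beam is level. Now above slug B.

```bash
python3 -m crank '[0,0,-0.02,0.09,-0.013,0,-0.3, 0,0,-0.04,0.19,-0.028,0,-0.4, 0,0,-0.06,0.28,-0.042,0,-0.4, 0,0,-0.0814,0.38,-0.057,0,-0.4, 0,0,-0.0814,0.47,-0.07,0,-0.4, 0,0,-0.0814,0.57,-0.085,0.02,-0.4, 0,0,-0.0814,0.66,-0.098,0.04,-0.4, 0,0,-0.0814,0.699,-0.104,0.06,-0.4]' 30
python3 -m crank '[0,0,0,0,0,0,-0.4, 0,0,0,0,0,0,-0.4, 0,0,0,0,0,0,-0.4, 0,0,0,0,0,0,-0.4, 0,0,0,0,0,0,-0.4, 0,0,0,0,0,0,-0.4, 0,0,0,0,0,0,-0.4, 0,0,0,0,0,0,-0.4]' 30
python3 - <<'E'
from h import *
s=read_state();print(s["tcp_pos"],s["joint_positions"]);c=capture("wrist")
cv2.imwrite("pics/w10.png",cv2.convertScaleAbs(c["img"][:,:,::-1],alpha=1.5))
for st,ce,m in blobs(c["img"],(12,80,60),(32,255,255),200):print(st,ce,ray(c,ce,.036,s))
for st,ce,m in blobs(c["img"],(0,120,60),(8,255,255),200):print('red',st,ce,ray(c,ce,.03,s))
E
```

```text
time: 10.8
tcp_pos: [0.6366, 0.288, 0.1608]
tcp_rot: [[-0.175, 0.985, -0.0], [0.985, 0.175, 0.001], [0.001, -0.0, -1.0]]
force: [0.4, -0.7, 0.3]
finger_gap: 0.0598
time: 11.6
tcp_pos: [0.6368, 0.2839, 0.1625]
tcp_rot: [[-0.172, 0.985, 0.0], [0.985, 0.172, 0.0], [0.0, 0.0, -1.0]]
force: [-0.1, 0.2, 0.6]
finger_gap: 0.0599
[0.6368 0.2839 0.1625] [23.9042 28.9955 86.3224  0.001  64.6722 13.9973]
[312 201  27  33 660] [324.8152 217.6076] [0.6404 0.2885 0.036 ]
[427 310  40  48 619] [446.0178 329.1179] [0.7771 0.1979 0.036 ]
red [315 248  33  41 944] [330.6557 269.3761] [0.6549 0.2385 0.03  ]
```

View pics/w10.png

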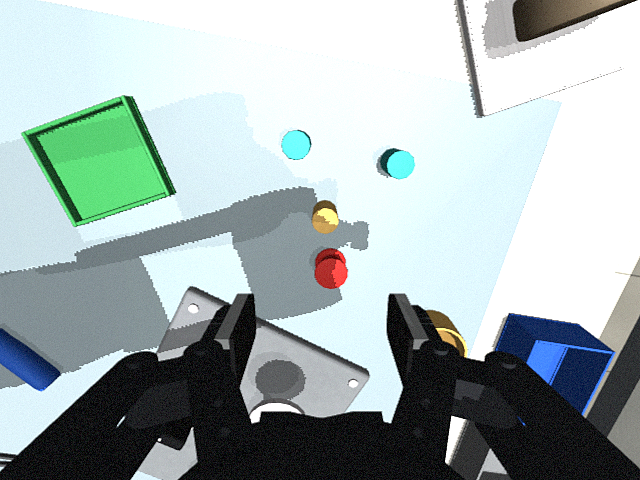

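Slug B's top centre is at (325,220), or (0.640,0.286). The spool at (331,270) and the turquoise pair are clear of the finger paths. Descend and grip.

```bash
python3 -m crank '[0,0,0,0.003,0.006,0.08,-0.4, 0,0,0,0.003,0.006,0.16,-0.4, 0,0,0,0.003,0.006,0.24,-0.4, 0,0,0,0.003,0.006,0.29,-0.4, 0,0,0,0.003,0.006,0.32,-0.4, 0,0,0,0.003,0.006,0.349,-0.4, 0,0,0,0.003,0.006,0.349,-0.4, 0,0,0,0.003,0.006,0.349,-0.4]' 30
python3 -m crank '[0,0,0,0,0,0,0.9, 0,0,0,0,0,0,0.9, 0,0,0,0,0,0,0.9, 0,0,0,0,0,0,0.9, 0,0,0,0,0,-0.02,0.9, 0,0,0,0,0,-0.1,0.9, 0,0,0,0,0,-0.2,0.9, 0,0,0,0,0,-0.3,0.9]' 30
python3 - <<'E'
from h import *
s=read_state();print(s["tcp_pos"],s["finger_gap"],s["force"]);c=capture("wrist");g=capture("scene")
cv2.imwrite("pics/w11.png",cv2.convertScaleAbs(c["img"][:,:,::-1],alpha=1.5))
k=g["img"][180:340,400:560];cv2.imwrite("pics/s11.png",cv2.convertScaleAbs(cv2.resize(k,None,fx=3.7,fy=3.7)[:,:,::-1],alpha=2))
E
```

```text
time: 12.45
tcp_pos: [0.6401, 0.2863, -0.0112]
tcp_rot: [[-0.172, 0.985, 0.001], [0.985, 0.172, 0.0], [0.0, 0.001, -1.0]]
force: [-0.2, -0.5, 0.3]
finger_gap: 0.0598
time: 13.25
tcp_pos: [0.6389, 0.2858, 0.1396]
tcp_rot: [[-0.172, 0.985, -0.001], [0.985, 0.172, -0.0], [-0.0, -0.001, -1.0]]
force: [0.4, -0.1, -0.7]
finger_gap: 0.0229
[0.6389 0.2858 0.1396] 0.022947228824189633 [ 0.4394 -0.1102 -0.7413]
```

View pics/w11.png

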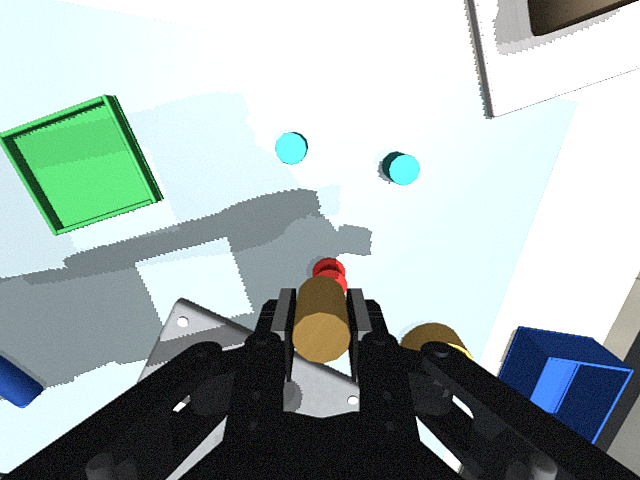

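View pics/s11.png

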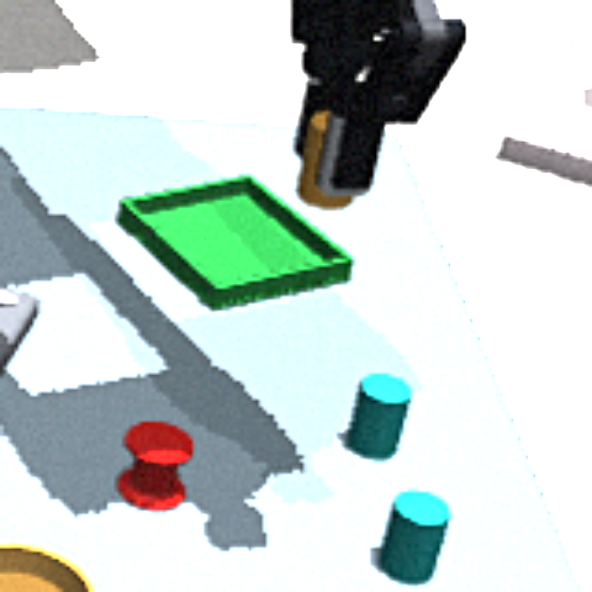

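Slug B is gripped (22.9 mm) and lifted; the spool and turquoise pair are untouched. On to the left pan.

```bash
python3 -m crank '[0,0,0.02,-0.08,-0.02,0,0.9, 0,0,0.04,-0.17,-0.043,0,0.9, 0,0,0.06,-0.26,-0.065,0,0.9, 0,0,0.0814,-0.33,-0.083,0,0.9, 0,0,0.0814,-0.368,-0.092,0,0.9, 0,0,0.0814,-0.368,-0.092,0,0.9, 0,0,0.0814,-0.368,-0.092,0,0.9, 0,0,0.0814,-0.368,-0.092,0,0.9]' 30
python3 -m crank '[0,0,0,0,0,0.03,0.9, 0,0,0,0,0,0.06,0.9, 0,0,0,0,0,0.09,0.9, 0,0,0,0,0,0.108,0.9, 0,0,0,0,0,0.108,0.9, 0,0,0,0,0,0.108,0.9, 0,0,0,0,0,0.108,0.9, 0,0,0,0,0,0.108,0.9]' 30
python3 - <<'E'
from h import *
s=read_state();print(s["tcp_pos"],s["force"]);g=capture("scene");c=capture("wrist")
k=g["img"][150:310,240:430];cv2.imwrite("pics/s12.png",cv2.convertScaleAbs(cv2.resize(k,None,fx=3.7,fy=3.7)[:,:,::-1],alpha=2))
cv2.imwrite("pics/w12.png",cv2.convertScaleAbs(c["img"][:,:,::-1],alpha=1.5))
E
```

```text
time: 14.15
tcp_pos: [0.6261, 0.0982, 0.1379]
tcp_rot: [[0.33, 0.944, 0.0], [0.944, -0.33, 0.0], [0.001, 0.0, -1.0]]
force: [-1.0, 0.5, -1.5]
finger_gap: 0.0229
time: 14.95
tcp_pos: [0.6264, 0.0969, 0.0846]
tcp_rot: [[0.332, 0.943, 0.001], [0.943, -0.332, 0.0], [0.001, 0.001, -1.0]]
force: [0.8, 0.1, -1.3]
finger_gap: 0.0225
[0.6264 0.0969 0.0846] [ 0.8153  0.0767 -1.2714]
```

View pics/s12.png

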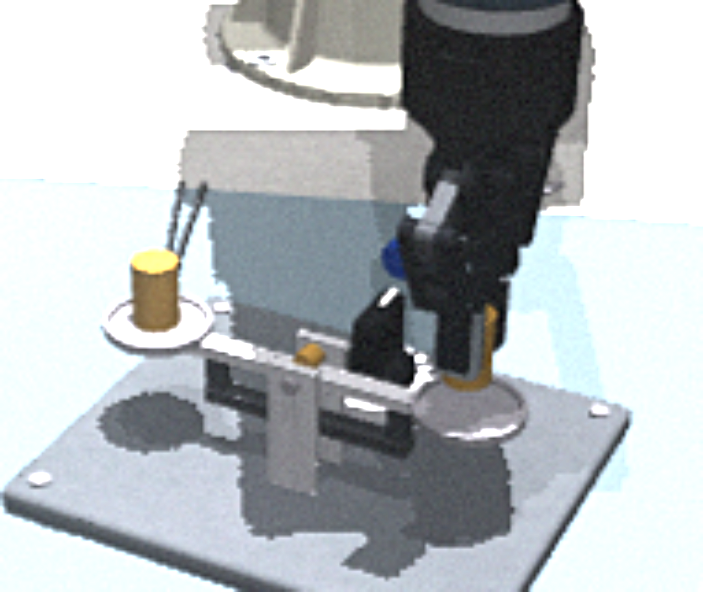

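View pics/w12.png

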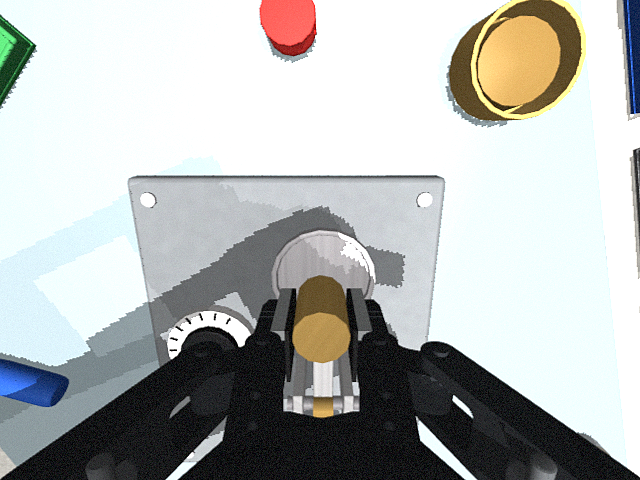

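The view matches the first placement (pan centre column 323, slug 321). Lower and release.

```bash
python3 -m crank '[0,0,0,0,0,0.01,0.9, 0,0,0,0,0,0.02,0.9, 0,0,0,0,0,0.028,0.9, 0,0,0,0,0,0.032,0.9, 0,0,0,0,0,0.032,0.9, 0,0,0,0,0,0.032,0.9, 0,0,0,0,0,0.032,0.9, 0,0,0,0,0,0.032,0.9]' 30
python3 -m crank '[0,0,0,0,0,0.001,0.3, 0,0,0,0,0,0.001,0.1, 0,0,0,0,0,0.001,-0.1, 0,0,0,0,0,0.001,-0.1, 0,0,0,0,0,-0.03,-0.1, 0,0,0,0,0,-0.1,-0.1, 0,0,0,0,0,-0.19,-0.1, 0,0,0,0,0,-0.25,-0.1]' 30
python3 - <<'E'
from h import *
s=read_state();print(s["tcp_pos"],s["force"]);g=capture("scene");c=capture("wrist")
k=g["img"][150:310,240:430];cv2.imwrite("pics/s13.png",cv2.convertScaleAbs(cv2.resize(k,None,fx=3.7,fy=3.7)[:,:,::-1],alpha=2))
cv2.imwrite("pics/w13.png",cv2.convertScaleAbs(c["img"][:,:,::-1],alpha=1.5))
E
```

```text
time: 15.85
tcp_pos: [0.6258, 0.0969, 0.0679]
tcp_rot: [[0.332, 0.943, 0.0], [0.943, -0.332, 0.0], [0.0, 0.0, -1.0]]
force: [-1.3, 0.4, 2.2]
finger_gap: 0.0229
time: 16.65
tcp_pos: [0.6269, 0.097, 0.1971]
tcp_rot: [[0.332, 0.943, 0.003], [0.943, -0.332, 0.0], [0.002, 0.003, -1.0]]
force: [0.7, -0.2, 0.3]
finger_gap: 0.0468
[0.6269 0.097  0.1971] [ 0.6832 -0.179   0.2668]
```

View pics/s13.png

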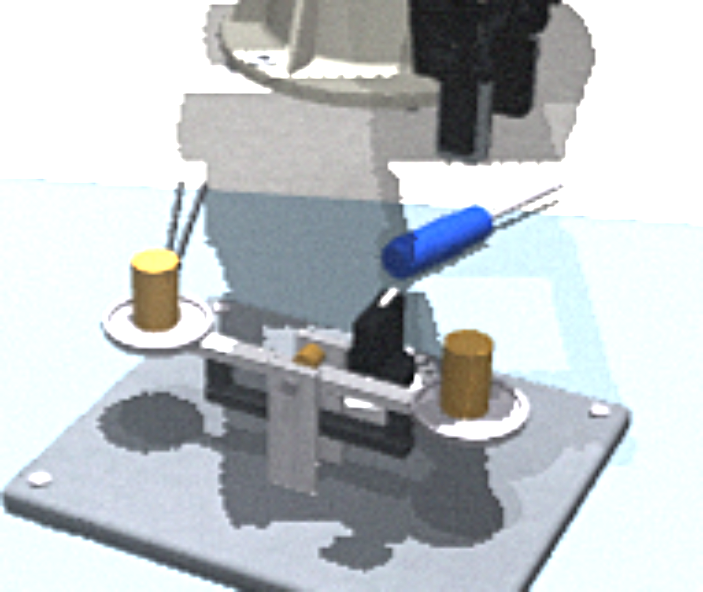

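View pics/w13.png

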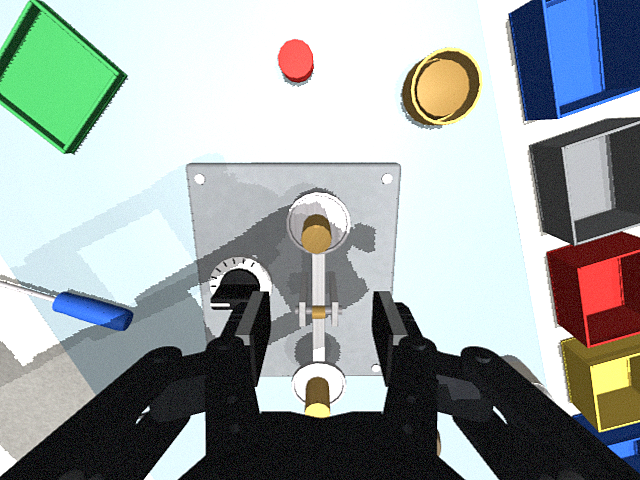

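Both slugs stand in their pans with the beam level and the dial at home. Now to the dial, turning the jaws across its bar.

```bash
python3 -m crank '[0,0,-0.02,-0.06,-0.06,0,-0.1, 0,0,-0.045,-0.13,-0.13,0,-0.1, 0,0,-0.068,-0.17,-0.169,0,-0.1, 0,0,-0.09,-0.17,-0.169,0.05,-0.1, 0,0,-0.113,-0.17,-0.169,0.1,-0.1, 0,0,-0.136,-0.17,-0.169,0.14,-0.1, 0,0,-0.16,-0.17,-0.169,0.14,-0.1, 0,0,-0.18,-0.17,-0.169,0.14,-0.1]' 30
python3 -m crank '[0,0,-0.02,0,0,0,-0.1, 0,0,-0.044,0,0,0,-0.1, 0,0,-0.06,0,0,0,-0.1, 0,0,-0.07,0,0,0,-0.1, 0,0,-0.07,0,0,0,-0.1, 0,0,-0.07,0,0,0,-0.1, 0,0,-0.07,0,0,0,-0.1, 0,0,-0.07,0,0,0,-0.1]' 30
python3 - <<'E'
from h import *
s=read_state();print(s["tcp_pos"],s["tcp_rot"],s["joint_positions"]);g=capture("scene");c=capture("wrist")
k=g["img"][150:310,240:430];cv2.imwrite("pics/s14.png",cv2.convertScaleAbs(cv2.resize(k,None,fx=3.7,fy=3.7)[:,:,::-1],alpha=2))
im=cv2.convertScaleAbs(c["img"][:,:,::-1],alpha=1.5);
for z in (.067,.033):
    p=proj(c,[.518,.0446,z],s);print(p)
cv2.imwrite("pics/w14.png",im)
E
```

```text
time: 17.55
tcp_pos: [0.5172, 0.0447, 0.1224]
tcp_rot: [[-0.716, 0.698, -0.002], [0.698, 0.716, -0.0], [0.001, -0.001, -1.0]]
force: [0.1, 0.6, 0.8]
finger_gap: 0.0473
time: 18.35
tcp_pos: [0.5179, 0.0447, 0.1229]
tcp_rot: [[-0.943, 0.333, 0.0], [0.333, 0.943, 0.0], [0.0, 0.0, -1.0]]
force: [0.0, -0.2, -0.6]
finger_gap: 0.0469
[0.5179 0.0447 0.1229] [[-0.943   0.3328  0.    ]
 [ 0.3328  0.943   0.    ]
 [ 0.      0.     -1.    ]] [  4.7721  17.0038 110.9645   0.0016  52.0312 -65.7907]
[320.328  248.3061]
[320.3597 233.5978]
```

View pics/s14.png

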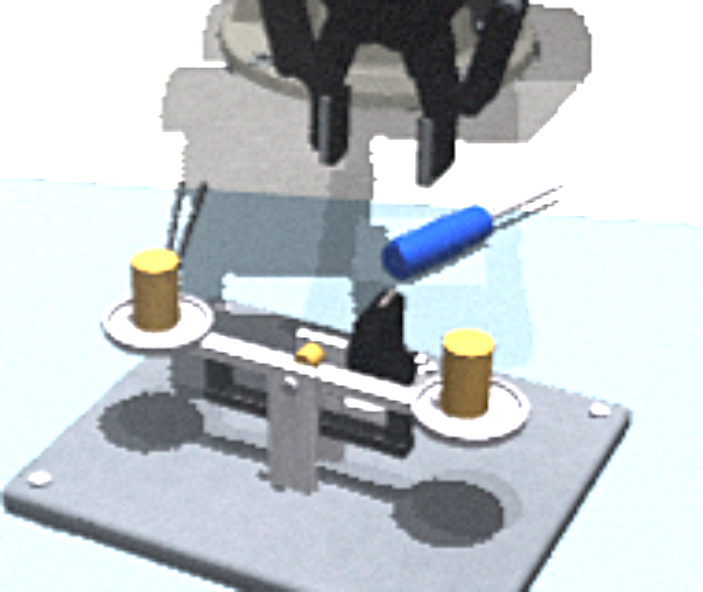

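View pics/w14.png

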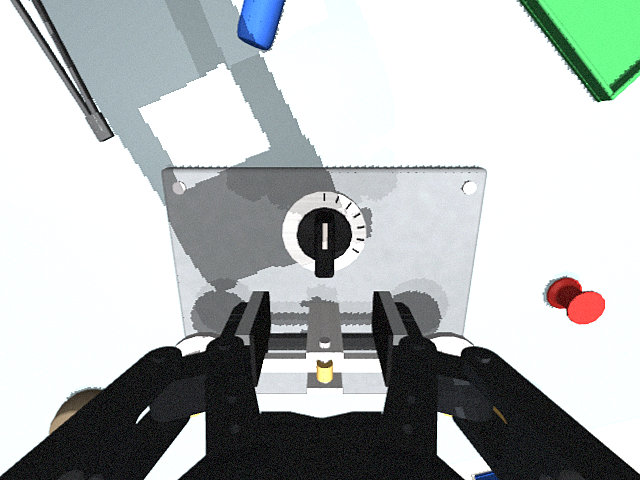

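The dial's disc centre is at (324,234), where I expected (320,234), so I'll shift 1.5 mm sideways. Then down over the bar and grip.

```bash
python3 -m crank '[0,0,0,0,0.003,0.05,-0.1, 0,0,0,0,0.003,0.1,-0.1, 0,0,0,0,0.003,0.14,-0.1, 0,0,0,0,0.003,0.17,-0.1, 0,0,0,0,0.003,0.19,-0.1, 0,0,0,0,0.003,0.206,-0.1, 0,0,0,0,0.003,0.206,-0.1, 0,0,0,0,0.003,0.206,-0.1]' 30
python3 - <<'E'
from h import *
g=capture("scene");c=capture("wrist")
k=g["img"][150:310,240:430];cv2.imwrite("pics/s15.png",cv2.convertScaleAbs(cv2.resize(k,None,fx=3.7,fy=3.7)[:,:,::-1],alpha=2))
im=cv2.convertScaleAbs(c["img"][:,:,::-1],alpha=1.5);
cv2.imwrite("pics/w15.png",im)
E
```

```text
time: 19.25
tcp_pos: [0.5187, 0.0462, 0.0202]
tcp_rot: [[-0.943, 0.332, 0.0], [0.332, 0.943, 0.0], [-0.0, 0.0, -1.0]]
force: [0.0, -0.6, 0.3]
finger_gap: 0.0465
```

View pics/s15.png

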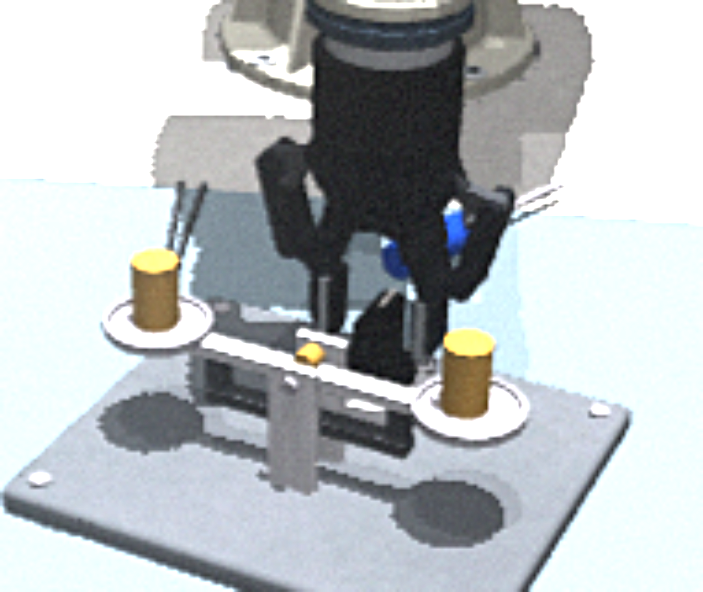

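View pics/w15.png

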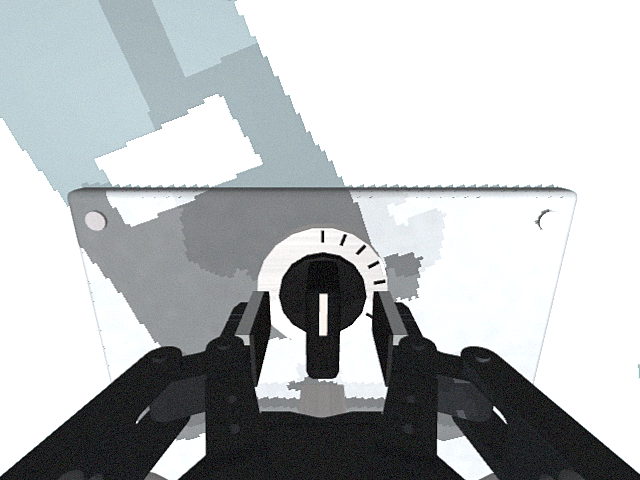

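The bar is centred between the pads (column 323, pad midpoint 322), and the white line ends at row 335, on the expected axis row 337. Grip it.

```bash
python3 -m crank '[0,0,0,0,0,0,0.9, 0,0,0,0,0,0,0.9, 0,0,0,0,0,0,0.9, 0,0,0,0,0,0,0.9, 0,0,0,0,0,0,0.9, 0,0,0,0,0,0,0.9, 0,0,0,0,0,0,0.9, 0,0,0,0,0,0,0.9]' 40
```

```text
time: 20.15
tcp_pos: [0.5189, 0.0468, 0.0205]
tcp_rot: [[-0.943, 0.332, 0.001], [0.332, 0.943, 0.001], [-0.001, 0.001, -1.0]]
force: [-1.8, 4.8, 8.3]
finger_gap: 0.0134
```

The grip shows 13.4 mm on the 14 mm bar. I'll turn 60° clockwise first, then the rest.

```bash
python3 -m crank '[0,0,0.02,0,0,0,0.9, 0,0,0.042,0,0,0,0.9, 0,0,0.064,0,0,0,0.9, 0,0,0.086,0,0,0,0.9, 0,0,0.108,0,0,0,0.9, 0,0,0.13,0,0,0,0.9, 0,0,0.15,0,0,0,0.9, 0,0,0.1667,0,0,0,0.9]' 40
python3 - <<'E'
from h import *
s=read_state();print(s["tcp_pos"],s["force"],s["ft_torque"],s["finger_gap"],np.degrees(np.arctan2(s["tcp_rot"][1][1],s["tcp_rot"][0][1])));g=capture("scene")
k=g["img"][150:310,240:430];cv2.imwrite("pics/s16.png",cv2.convertScaleAbs(cv2.resize(k,None,fx=3.7,fy=3.7)[:,:,::-1],alpha=2))
E
```

```text
time: 20.95
tcp_pos: [0.5195, 0.0473, 0.0205]
tcp_rot: [[-0.178, 0.984, 0.002], [0.984, 0.178, 0.002], [0.001, 0.002, -1.0]]
force: [1.2, 8.0, 3.1]
finger_gap: 0.0133
[0.5195 0.0473 0.0205] [1.2051 7.9584 3.0721] [ 1.4946 -0.0259  0.0103] 0.013274292898051397 10.27325341063981
```

View pics/s16.png

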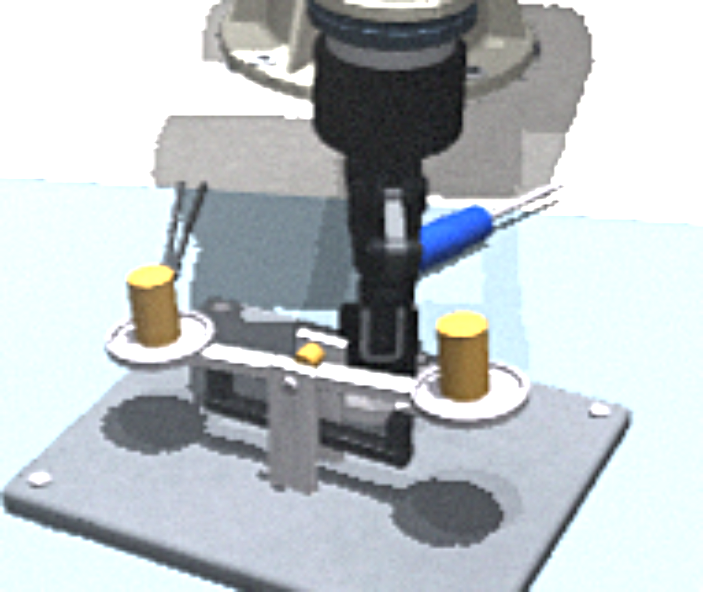

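The beam is dropping on the right, so slug A is the heavier one. Now the last 20°, slowly.

```bash
python3 -m crank '[0,0,0.012,0,0,0,0.9, 0,0,0.024,0,0,0,0.9, 0,0,0.036,0,0,0,0.9, 0,0,0.046,0,0,0,0.9, 0,0,0.0545,0,0,0,0.9, 0,0,0.0545,0,0,0,0.9, 0,0,0.0545,0,0,0,0.9, 0,0,0.0545,0,0,0,0.9]' 40
python3 - <<'E'
from h import *
s=read_state();print(s["force"],s["ft_torque"],s["finger_gap"],np.degrees(np.arctan2(s["tcp_rot"][1][1],s["tcp_rot"][0][1])),s["joint_positions"]);g=capture("scene");c=capture("wrist")
k=g["img"][150:310,240:430];cv2.imwrite("pics/s17.png",cv2.convertScaleAbs(cv2.resize(k,None,fx=3.7,fy=3.7)[:,:,::-1],alpha=2))
cv2.imwrite("pics/w17.png",cv2.convertScaleAbs(c["img"][:,:,::-1],alpha=1.5))
E
```

```text
time: 21.8
tcp_pos: [0.5198, 0.0474, 0.0205]
tcp_rot: [[0.157, 0.988, 0.003], [0.988, -0.157, 0.002], [0.002, 0.002, -1.0]]
force: [0.3, 9.2, 2.1]
finger_gap: 0.0132
[0.2544 9.2234 2.1498] [ 1.4867 -0.1831  0.0187] 0.013220874214665187 -9.057846108462153 [  4.9843  26.3043 114.2061   0.1293  39.3334  13.9421]
```

View pics/s17.png

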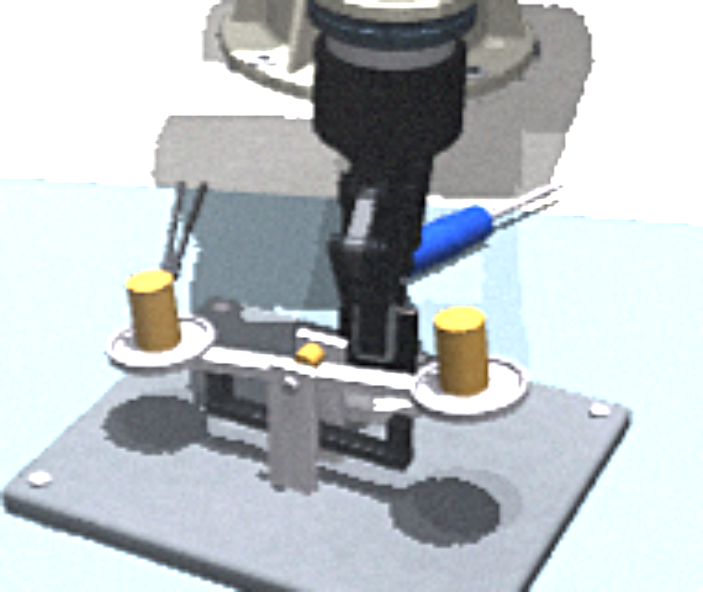

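View pics/w17.png

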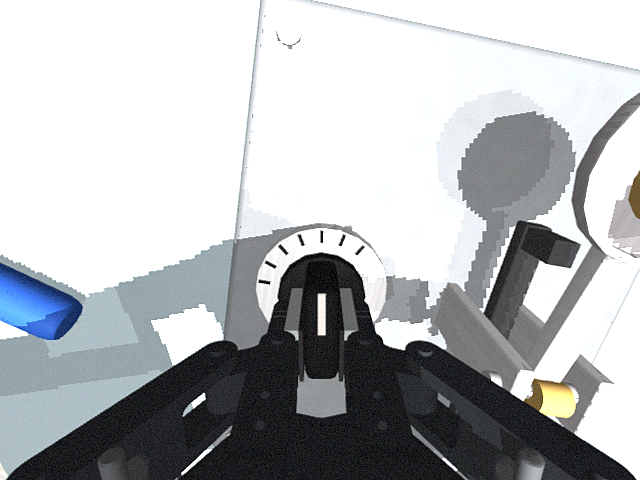

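The white line points at the fifth tick (321,235), the fourth click from home. Open and rise.

```bash
python3 -m crank '[0,0,0,0,0,0,0.4, 0,0,0,0,0,0,0.1, 0,0,0,0,0,0,0.1, 0,0,0,0,0,0,0.1, 0,0,0,0,0,-0.04,0.1, 0,0,0,0,0,-0.12,0.1, 0,0,0,0,0,-0.21,0.1, 0,0,0,0,0,-0.28,0.1]' 40
python3 - <<'E'
from h import *
s=read_state();print(s["tcp_pos"],s["force"]);g=capture("scene");c=capture("wrist")
k=g["img"][150:310,240:430];cv2.imwrite("pics/s18.png",cv2.convertScaleAbs(cv2.resize(k,None,fx=3.7,fy=3.7)[:,:,::-1],alpha=2))
cv2.imwrite("pics/w18.png",cv2.convertScaleAbs(c["img"][:,:,::-1],alpha=1.5))
E
```

```text
time: 22.7
tcp_pos: [0.5186, 0.046, 0.1621]
tcp_rot: [[0.157, 0.988, 0.001], [0.988, -0.157, -0.0], [0.0, 0.001, -1.0]]
force: [1.3, -0.4, 0.2]
finger_gap: 0.0383
[0.5186 0.046  0.1621] [ 1.2648 -0.4074  0.2   ]
```

View pics/s18.png

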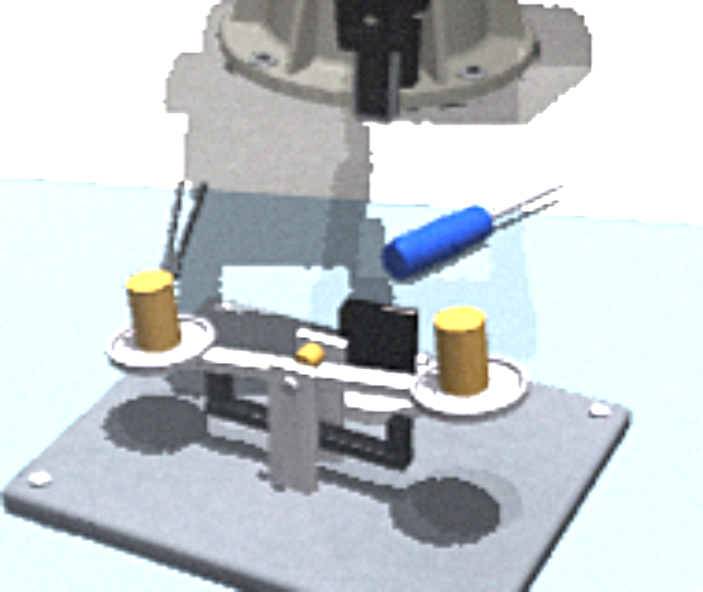

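View pics/w18.png

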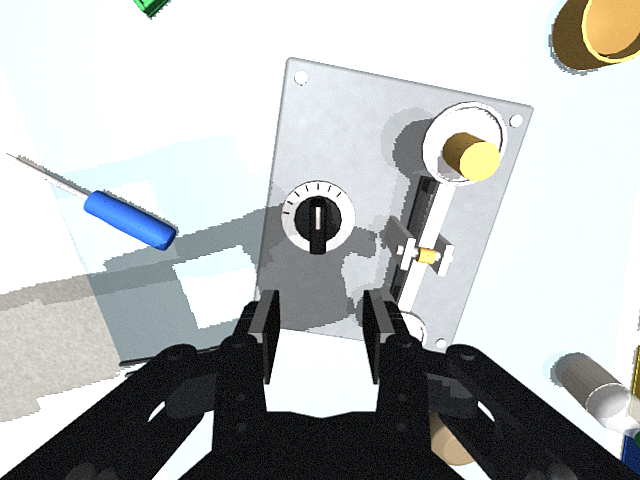

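The dial sits at four clicks and the beam is tilted right side down. Both pans are occupied, and the right one with slug A dropped about 4.6 px ≈ 13 mm, which matches 0.15 rad. Next I'll go above slug A and tilt the tool 8.6° to match its lean.

```bash
python3 -m crank '[0,0,0.01,-0.03,0.02,-0.06,-0.1, 0,0,0.0285,-0.09,0.055,-0.08,-0.1, 0,0,0.0285,-0.16,0.095,-0.08,-0.1, 0,0,0.0285,-0.225,0.131,-0.08,-0.1, 0,0,0.0285,-0.225,0.131,-0.08,-0.1, 0,0,0.0285,-0.225,0.131,-0.08,-0.1, 0,0,0.0285,-0.225,0.131,-0.08,-0.1, 0,0,0.0285,-0.225,0.131,-0.08,-0.1]' 40
python3 -m crank '[0,0.012,0,0,0,0,-0.1, 0,0.0238,0,0,0,0.045,-0.1, 0,0.0238,0,0,0,0.09,-0.1, 0,0.0238,0,0,0,0.09,-0.1, 0,0.0238,0,0,0,0.09,-0.1, 0,0.0238,0,0,0,0.09,-0.1, 0,0.0238,0,0,0,0.09,-0.1, 0,0.0238,0,0,0,0.09,-0.1]' 40
python3 - <<'E'
from h import *
s=read_state();print(s["tcp_pos"],s["tcp_rot"]);c=capture("wrist");t=capture("top");g=capture("scene")
cv2.imwrite("pics/w19.png",cv2.convertScaleAbs(c["img"][:,:,::-1],alpha=1.5))
yb=np.array([.330,.944,0]);P=np.array([.598,.0168,.078]);u=-.149*yb+np.array([0,0,.989])
b=P-.085*.989*yb+np.array([0,0,-.085*.149])+.001*u
top=b+.036*u;tgt=b-.0095*u
print("bottom",b,"top",top,"tgt",tgt,"wrist top px",proj(c,top,s),"scene",proj(g,top),proj(g,b))
d=tgt-s["tcp_pos"];print("tool delta/0.5",tool(s,d)/.5, "rot z vs -u", s["tcp_rot"][:,2],-u)
k=g["img"][200:260,250:310];cv2.imwrite("pics/s19.png",cv2.convertScaleAbs(cv2.resize(k,None,fx=10,fy=10)[:,:,::-1],alpha=1.5))
E
```

```text
time: 23.6
tcp_pos: [0.565, -0.0742, 0.1996]
tcp_rot: [[0.329, 0.944, -0.001], [0.944, -0.329, 0.0], [-0.0, -0.001, -1.0]]
force: [0.4, -0.5, -0.5]
finger_gap: 0.0468
time: 24.4
tcp_pos: [0.566, -0.075, 0.1558]
tcp_rot: [[0.326, 0.944, 0.05], [0.934, -0.33, 0.14], [0.149, 0.001, -0.989]]
force: [0.7, 0.3, -0.2]
finger_gap: 0.0468
[ 0.566  -0.075   0.1558] [[ 0.3257  0.9441  0.0504]
 [ 0.9336 -0.3296  0.1403]
 [ 0.1491  0.0014 -0.9888]]
bottom [ 0.5702 -0.0627  0.0663] top [ 0.5684 -0.0678  0.1019] tgt [ 0.5707 -0.0614  0.0569] wrist top px [319.6169 251.1728] scene [278.4341 225.4134] [281.5123 242.3693]
tool delta/0.5 [-0.001  -0.0005  0.1998] rot z vs -u [ 0.0504  0.1403 -0.9888] [ 0.0492  0.1407 -0.989 ]
```

View pics/w19.png

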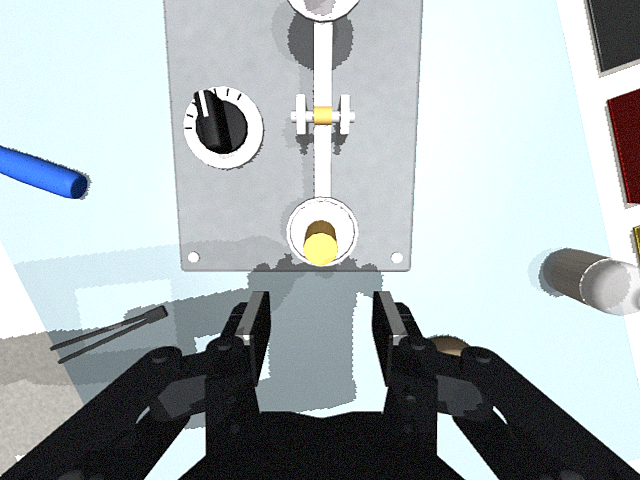

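View pics/s19.png

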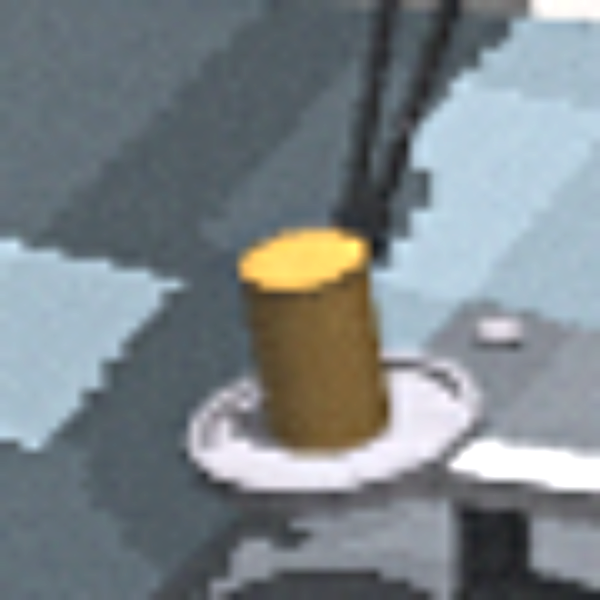

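The slug top is at (320,249), within 2 px of the prediction, and the dial's line points at the fifth tick. Descend along the tilted axis.

```bash
python3 -m crank '[0,0,0,0.001,0,0.04,-0.1, 0,0,0,0.002,0,0.08,-0.1, 0,0,0,0.002,0,0.12,-0.1, 0,0,0,0.002,0,0.15,-0.1, 0,0,0,0.002,0,0.175,-0.1, 0,0,0,0.002,0,0.197,-0.1, 0,0,0,0.002,0,0.197,-0.1, 0,0,0,0.002,0,0.197,-0.1]' 30
python3 - <<'E'
from h import *
s=read_state();print(s["force"]);c=capture("wrist");g=capture("scene")
cv2.imwrite("pics/w20.png",cv2.convertScaleAbs(c["img"][:,:,::-1],alpha=1.5))
k=g["img"][190:260,240:310];cv2.imwrite("pics/s20.png",cv2.convertScaleAbs(cv2.resize(k,None,fx=8,fy=8)[:,:,::-1],alpha=2))
E
```

```text
time: 25.35
tcp_pos: [0.5708, -0.0605, 0.0578]
tcp_rot: [[0.326, 0.944, 0.049], [0.933, -0.33, 0.141], [0.149, -0.0, -0.989]]
force: [-1.1, 0.2, 0.7]
finger_gap: 0.0472
[-1.093   0.1856  0.6991]
```

View pics/w20.png

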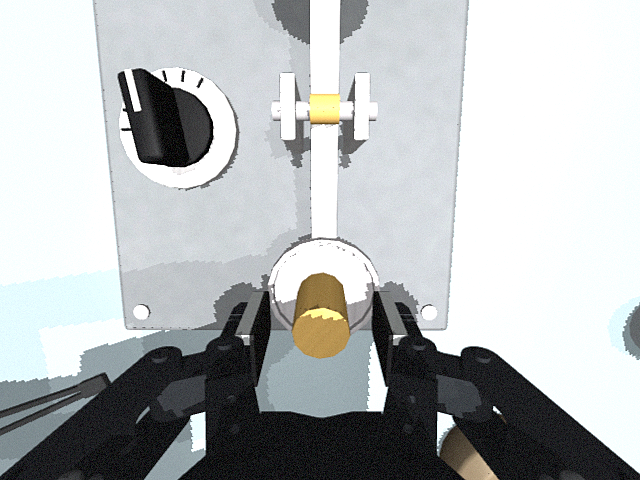

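View pics/s20.png

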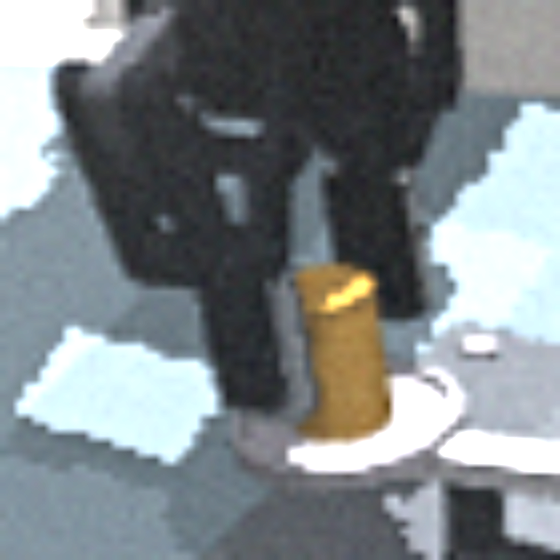

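The slug (column 321) is midway between the pads, with the tips clear of the pan. Grip, then lift fast.

```bash
python3 -m crank '[0,0,0,0,0,0,0.3, 0,0,0,0,0,0,0.9, 0,0,0,0,0,0,0.9, 0,0,0,0,0,0,0.9, 0,0,0,0,0,0,0.9, 0,0,0,0,0,0,0.9, 0,0,0,0,0,0,0.9, 0,0,0,0,0,0,0.9]' 30
python3 -m crank '[0,0,0,0,0,-0.05,0.9, 0,0,0,0,0,-0.13,0.9, 0,0,0,0,0,-0.21,0.9, 0,0,0,0,0,-0.28,0.9, 0,0,0,0,0,-0.3,0.9, 0,0,0,0,0,-0.3,0.9, 0,0,0,0,0,-0.3,0.9, 0,0,0,0,0,-0.3,0.9]' 30
python3 - <<'E'
from h import *
s=read_state();print(s["force"]);c=capture("wrist");g=capture("scene")
cv2.imwrite("pics/w21.png",cv2.convertScaleAbs(c["img"][:,:,::-1],alpha=1.5))
k=g["img"][130:310,230:420];cv2.imwrite("pics/s21.png",cv2.convertScaleAbs(cv2.resize(k,None,fx=3.3,fy=3.3)[:,:,::-1],alpha=2))
E
```

```text
time: 26.25
tcp_pos: [0.571, -0.0606, 0.0578]
tcp_rot: [[0.326, 0.944, 0.05], [0.933, -0.33, 0.14], [0.149, 0.001, -0.989]]
force: [1.5, -1.1, 4.8]
finger_gap: 0.0229
time: 27.05
tcp_pos: [0.562, -0.081, 0.2037]
tcp_rot: [[0.327, 0.944, 0.046], [0.933, -0.33, 0.142], [0.149, -0.004, -0.989]]
force: [-0.0, 0.3, -2.3]
finger_gap: 0.0227
[-0.0393  0.2551 -2.2835]
```

View pics/w21.png

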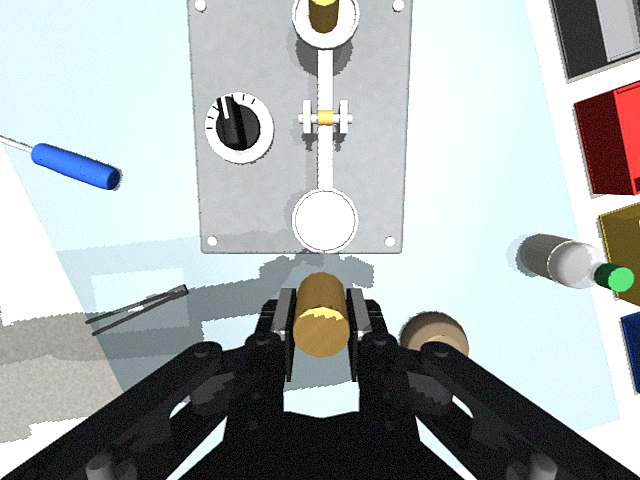

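View pics/s21.png

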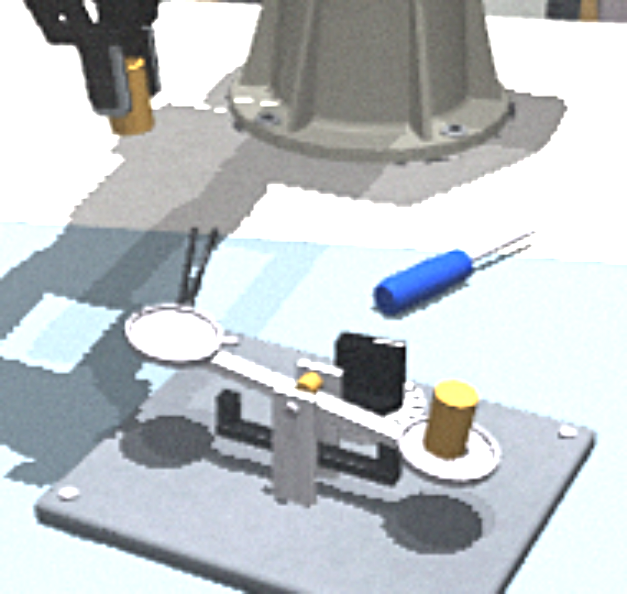

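The beam has swung over to slug B's side, with slug B still standing, and slug A is held. Now I'll level the tool and carry slug A to the tray.

```bash
python3 -m crank '[0,-0.012,0,0,0,0,0.9, 0,-0.0238,0,0,0,0,0.9, 0,-0.0238,0,0,0,0,0.9, 0,-0.0238,0,0,0,0,0.9, 0,-0.0238,0,0,0,0,0.9, 0,-0.0238,0,0,0,0,0.9, 0,-0.0238,0,0,0,0,0.9, 0,-0.0238,0,0,0,0,0.9]' 30
python3 -m crank '[0,0,-0.015,0.07,-0.056,0,0.9, 0,0,-0.035,0.15,-0.12,0,0.9, 0,0,-0.055,0.22,-0.177,0,0.9, 0,0,-0.075,0.3,-0.24,0,0.9, 0,0,-0.095,0.38,-0.306,0,0.9, 0,0,-0.115,0.46,-0.37,0,0.9, 0,0,-0.134,0.54,-0.435,0.03,0.9, 0,0,-0.134,0.621,-0.5,0.12,0.9]' 30
python3 -m crank '[0,0,0,0,0,0,0.9, 0,0,0,0,0,0,0.9, 0,0,0,0,0,0,0.9, 0,0,0,0,0,0,0.9, 0,0,0,0,0,0,0.9, 0,0,0,0,0,0,0.9, 0,0,0,0,0,0,0.9, 0,0,0,0,0,0,0.9]' 30
python3 - <<'E'
from h import *
s=read_state();c=capture("wrist");g=capture("scene")
d=np.array([.4297,.2952,-.004])-s["tcp_pos"];print(s["tcp_pos"],s["tcp_rot"],"delta/0.5",tool(s,d)/.5)
cv2.imwrite("pics/w22.png",cv2.convertScaleAbs(c["img"][:,:,::-1],alpha=1.5))
k=g["img"][150:310,400:560];cv2.imwrite("pics/s22.png",cv2.convertScaleAbs(cv2.resize(k,None,fx=3.7,fy=3.7)[:,:,::-1],alpha=2))
b=blobs(c["img"],(50,120,50),(75,255,255),2000)
for st,ce,m in b: 
    r=cv2.minAreaRect(np.argwhere(m)[:,::-1].astype(np.float32));print(st,ray(c,r[0],.01,s))
E
```

```text
time: 27.95
tcp_pos: [0.5632, -0.0819, 0.206]
tcp_rot: [[0.331, 0.944, 0.0], [0.944, -0.331, 0.0], [0.0, -0.0, -1.0]]
force: [-0.4, 0.5, -2.0]
finger_gap: 0.023
time: 28.75
tcp_pos: [0.4374, 0.2786, 0.164]
tcp_rot: [[-0.488, 0.873, 0.005], [0.873, 0.488, 0.004], [0.001, 0.006, -1.0]]
force: [1.9, 0.2, -1.7]
finger_gap: 0.0224
time: 29.55
tcp_pos: [0.4367, 0.2751, 0.162]
tcp_rot: [[-0.484, 0.875, 0.0], [0.875, 0.484, 0.0], [0.0, 0.0, -1.0]]
force: [-0.5, -0.2, -2.4]
finger_gap: 0.023
[0.4367 0.2751 0.162 ] [[-0.4838  0.8752  0.0002]
 [ 0.8752  0.4838  0.0001]
 [ 0.      0.0002 -1.    ]] delta/0.5 [0.042  0.0073 0.332 ]
[  273   142   113   100 10011] [0.4325 0.2977 0.01  ]
```

View pics/w22.png

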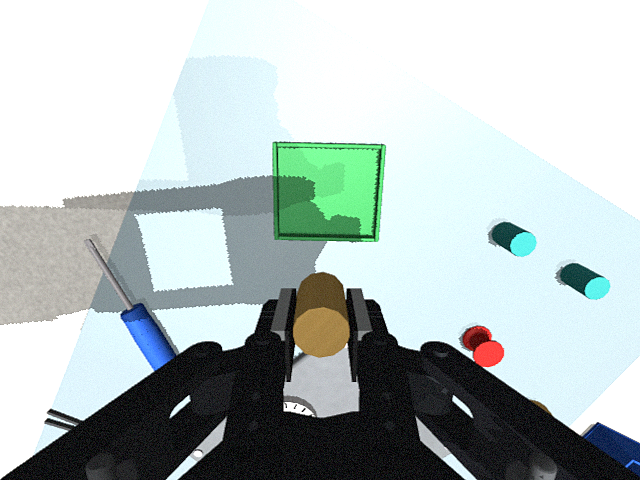

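View pics/s22.png

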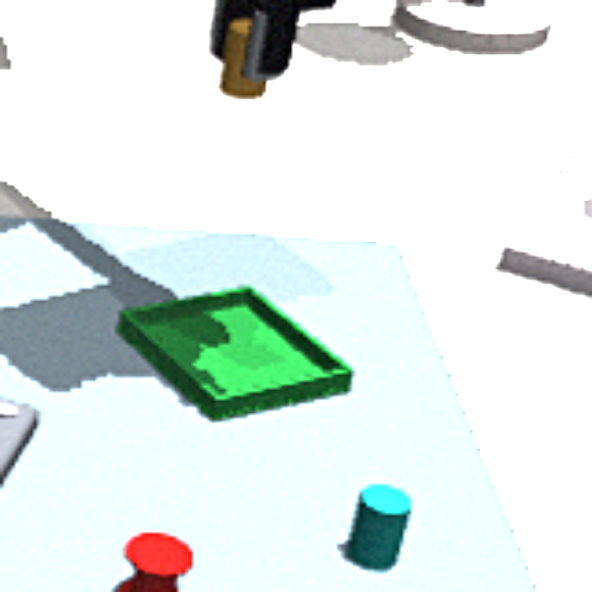

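The tray centre measures (0.4325,0.2977) from the wrist camera and (0.4297,0.2952) from the top, so I'll aim between them. Descend in steps.

```bash
python3 -m crank '[0,0,0,0.044,0.01,0.03,0.9, 0,0,0,0.044,0.01,0.1,0.9, 0,0,0,0.044,0.01,0.18,0.9, 0,0,0,0.044,0.01,0.25,0.9, 0,0,0,0.044,0.01,0.29,0.9, 0,0,0,0.044,0.01,0.316,0.9, 0,0,0,0.044,0.01,0.316,0.9, 0,0,0,0.044,0.01,0.316,0.9]' 30
python3 -m crank '[0,0,0,0,0,0.003,0.9, 0,0,0,0,0,0.006,0.9, 0,0,0,0,0,0.009,0.9, 0,0,0,0,0,0.012,0.9, 0,0,0,0,0,0.0145,0.9, 0,0,0,0,0,0.0145,0.9, 0,0,0,0,0,0.0145,0.9, 0,0,0,0,0,0.0145,0.9]' 30
python3 - <<'E'
from h import *
s=read_state();c=capture("wrist");g=capture("scene")
cv2.imwrite("pics/w23.png",cv2.convertScaleAbs(c["img"][:,:,::-1],alpha=1.5))
k=g["img"][180:290,420:530];cv2.imwrite("pics/s23.png",cv2.convertScaleAbs(cv2.resize(k,None,fx=5.4,fy=5.4)[:,:,::-1],alpha=2))
E
```

```text
time: 30.45
tcp_pos: [0.4307, 0.2973, 0.0044]
tcp_rot: [[-0.484, 0.875, 0.001], [0.875, 0.484, 0.0], [0.0, 0.001, -1.0]]
force: [0.3, 0.5, -0.8]
finger_gap: 0.0227
time: 31.25
tcp_pos: [0.4302, 0.2969, -0.0034]
tcp_rot: [[-0.484, 0.875, 0.0], [0.875, 0.484, 0.0], [0.0, 0.0, -1.0]]
force: [-0.1, 0.2, -2.4]
finger_gap: 0.0227
```

View pics/s23.png

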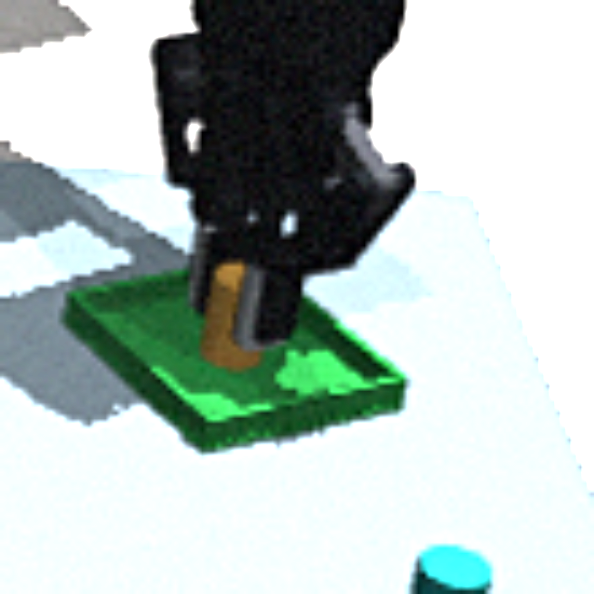

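View pics/w23.png

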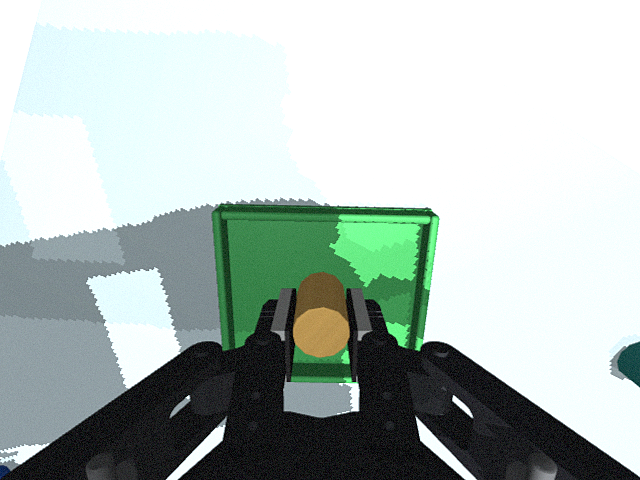

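No contact yet, as the force is still just the slug's weight. Go down in 0.5 mm rows.

```bash
python3 -m crank '[0,0,0,0,0,0.001,0.9, 0,0,0,0,0,0.002,0.9, 0,0,0,0,0,0.003,0.9, 0,0,0,0,0,0.003,0.9, 0,0,0,0,0,0.003,0.9, 0,0,0,0,0,0.003,0.9, 0,0,0,0,0,0.003,0.9, 0,0,0,0,0,0.003,0.9]' 30
python3 -m crank '[0,0,0,0,0,0.001,0.9, 0,0,0,0,0,0.002,0.9, 0,0,0,0,0,0.003,0.9, 0,0,0,0,0,0.003,0.9, 0,0,0,0,0,0.003,0.9, 0,0,0,0,0,0.003,0.9, 0,0,0,0,0,0.003,0.9, 0,0,0,0,0,0.003,0.9]' 30
```

```text
time: 32.15
tcp_pos: [0.4303, 0.2969, -0.0042]
tcp_rot: [[-0.484, 0.875, 0.0], [0.875, 0.484, 0.0], [-0.0, 0.0, -1.0]]
force: [-2.6, -1.7, 9.9]
finger_gap: 0.0227
time: 32.95
tcp_pos: [0.4303, 0.2969, -0.0044]
tcp_rot: [[-0.484, 0.875, 0.0], [0.875, 0.484, 0.0], [0.0, 0.0, -1.0]]
force: [-6.6, -4.8, 30.4]
finger_gap: 0.023
```

It is on the floor. Ease the press off, then open and rise.

```bash
python3 -m crank '[0,0,0,0,0,-0.003,0.9, 0,0,0,0,0,-0.004,0.9, 0,0,0,0,0,-0.004,0.5, 0,0,0,0,0,-0.004,0.2, 0,0,0,0,0,-0.004,-0.05, 0,0,0,0,0,-0.004,-0.05, 0,0,0,0,0,-0.004,-0.05, 0,0,0,0,0,-0.004,-0.05]' 30
python3 -m crank '[0,0,0,0,0,-0.03,-0.05, 0,0,0,0,0,-0.08,-0.05, 0,0,0,0,0,-0.16,-0.05, 0,0,0,0,0,-0.24,-0.05, 0,0,0,0,0,-0.3,-0.05, 0,0,0,0,0,-0.3,-0.05, 0,0,0,0,0,-0.3,-0.05, 0,0,0,0,0,-0.3,-0.05]' 30
python3 - <<'E'
from h import *
s=read_state();c=capture("wrist");g=capture("scene");t=capture("top")
cv2.imwrite("pics/w24.png",cv2.convertScaleAbs(c["img"][:,:,::-1],alpha=1.5))
cv2.imwrite("pics/s24.png",cv2.convertScaleAbs(g["img"][:,:,::-1],alpha=1.6))
cv2.imwrite("pics/t24.png",cv2.convertScaleAbs(t["img"][:,:,::-1],alpha=1.6))
for st,ce,m in blobs(c["img"],(12,80,60),(32,255,255),200):print(st,ce,ray(c,ce,.04,s))
E
```

```text
time: 33.75
tcp_pos: [0.4302, 0.2969, -0.0045]
tcp_rot: [[-0.484, 0.875, -0.0], [0.875, 0.484, -0.0], [0.0, -0.0, -1.0]]
force: [-0.4, -0.2, -0.2]
finger_gap: 0.0446
time: 34.55
tcp_pos: [0.4295, 0.2964, 0.1445]
tcp_rot: [[-0.484, 0.875, -0.002], [0.875, 0.484, -0.001], [-0.0, -0.002, -1.0]]
force: [-0.6, -0.6, 0.1]
finger_gap: 0.045
[308 207  29  36 758] [322.653  225.5396] [0.4299 0.2996 0.04  ]
```

View pics/s24.png

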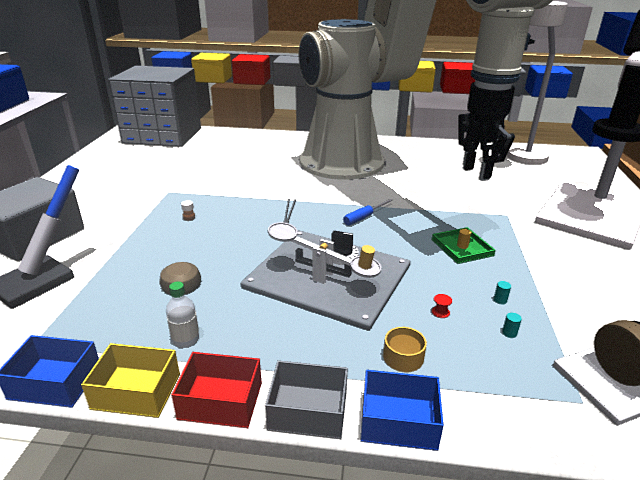

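View pics/w24.png

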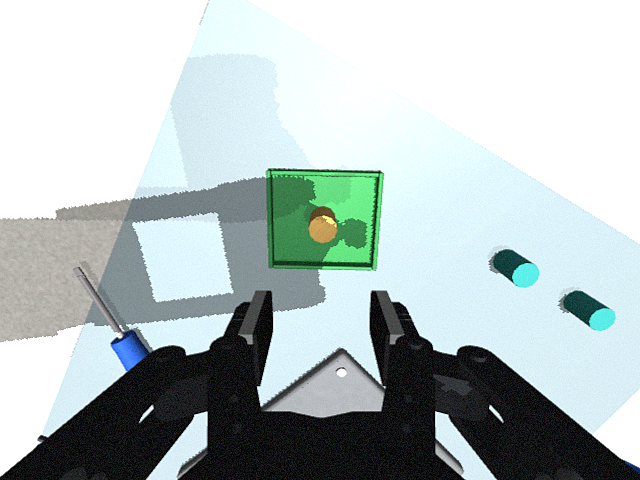

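View pics/t24.png

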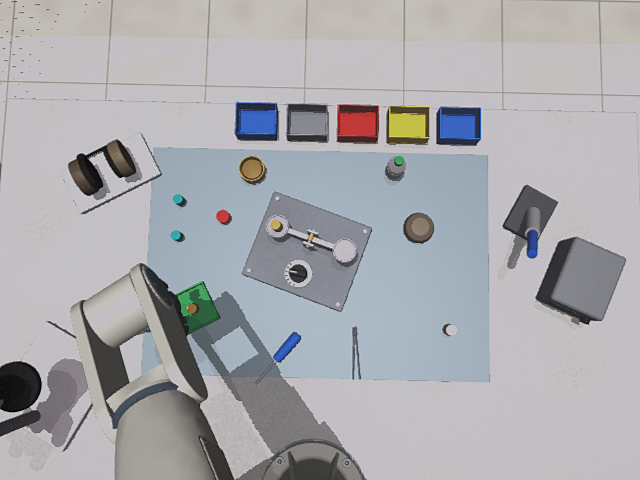

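The scene view shows slug A upright in the middle of the tray (464,238) and slug B standing in the lowered left pan (367,257). In the top view the bystanders are where they started: jar (450,329), spool (223,216), earcup (419,228), pot (252,169) and bottle (396,168). The gripper is clear, so I'm handing in.

```bash
python3 -c "
from rig import *
print(job_done())"
```

```text
the job is handed in; nothing more can be done
None
```

The task is done and handed in at about 34.7 s of the 72 s allowed; no verdict was reported. I stood one slug in each pan with the dial at home. I then turned the dial 80° clockwise to its fourth click. The right side dropped, so I moved that slug to the green tray.

**Last checks:**
- **Tray:** the dropped slug stands upright near the middle of the tray.
- **Lighter slug:** it still stands in the left pan, and the beam swung over to that side when the other slug was lifted.
- **Dial:** its white line pointed at the fourth click after I let go, and it still looked unchanged in the views after the lift. I did not read the tick again at the end.
- **Bystanders:** the jar, spool, ear cup, pot and bottle are all within a pixel or so of where they began in the top view.
- **Robot:** the gripper is clear and touching nothing.

**What disagreed or went wrong:**
- **Fingertips:** they measured about 22 mm behind the reported tool point, where the description says 17 mm ahead. The first grasp closed above the slug without moving it. I corrected for the offset after that.
- **Tray placement:** the slug was pressed on the tray floor with about 30 N for a moment before I eased off and released it.

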